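# Charge the mill jar with grinding pebbles

## Robot

A 7-joint arm with a two-finger parallel gripper is mounted at the origin on the work surface. World frame = base frame: x ahead of the robot, y to its left, z up, the work surface at z = 0. Lengths are in m, angles in rad, forces in N, time in s.
With the tool pointing down it reaches from about 0.4 to 0.85 m from the base axis. Payload 10.4 kg.
Tool frame: the origin (TCP) lies on the mounting face of the last link; the fingertips stand r.tips_ahead ahead of it and the grasp point (between the pads) lies 164 mm ahead of it (r.tips_ahead is the distance from the TCP to the fingertips, in m); z points along the fingers, y is the line along which they close (so a half turn about z gives the same grasp; the last joint's range is limited). The gripper opens to 87 mm and grips with 3 to 60 N. Pads are 19 mm wide; open, the fingers measure 117 mm over their backs; the gripper's body (75 mm by 190 mm) begins 51 mm behind the grasp point.
Start: joints at [-1.361, 0.332, -0.065, 1.46, 0.022, 1.35, -0.088], TCP at [0.144, 0.608, 0.405] pointing down, gripper open.
Joint ranges: [-2.6, 2.6], [-0.5, 2.12], [-1.47, 1.34], [0.16, 2.42], [-1.27, 4.41], [0.06, 2.06], [-2.6, 2.6]. Speed limits (rad/s): [2.22, 2.22, 2.79, 2.79, 3.14, 3.14, 3.14].

## Interface

Orientations are given as a unit quaternion [x, y, z, w].
In Python, from bench import telemetry, imaging, job, r gives the robot as it stands.
- The arm moves only by the tool move_arm, never from a script. Its argument "steps" is a list of rows, each an object of numbers: "dx", "dy", "dz": the shift along the tool's x, y, z in cm; "spin": the turn about the tool's z in rad. In form: [{"dx": .., "dy": .., "dz": .., "spin": ..}, ...]. A call has 1 to 12 rows; each row shifts and turns the commanded pose from where the row before left it, along the tool's axes as they then stand; what a row does not reach is not made up. A row lasts 1/10 s, in which the tool goes at most 50 mm and 8.59 degrees, less where a joint would pass 70% of its speed; a pose out of reach is approached as far as the arm can. A call with a gripper value outside its range is refused whole. "claw" is the finger opening in cm, from 0 to 8.7, set as the call begins (left out, the last holds). The fingers move at their own pace and stop on an object; "squeeze" is the grip in N (left out, the last holds). Time passes only in rows, so rows that do not move let the fingers close. It gives the time, the measured TCP pose, the force, the opening and the grip force at its end, in the units of the state.
- telemetry.read_state(): the state, without advancing time (a new reading comes with each control period).
- imaging.camera(name): name is "scene" or "top" or "wrist"; returns a dict with "img" (384x512x3 uint8, red, green, blue), "camera_matrix" (3x3 intrinsics, pixels), "R" (3x3) and "t" (3): a world point X has camera coordinates R X + t. Camera axes: x right, y down, z forward; pixel columns grow to the right and rows downward; lengths in m; the calibration is good to about 2 mm. A picture is of the moment at which its call begins. There is no depth.
- job.close_job(): hands the job in; it is judged then, once.
The state is a dict: "time": time; "joint_positions": joint angles; "joint_vel": joint speeds; "joint_torque": joint torques, N m; "ee_pos": TCP position; "eef_rot": TCP orientation; "ft_force": force on the tool from outside, world axes, zero at the start; "torque": the same for the moment, N m; "width": finger opening in m; "grip_force": force on a finger pad.
Only numpy, scipy, OpenCV 4.12 (cv2) and the standard library are available. Lean on these libraries where they do the work, as an engineer would, in place of code of your own. Each camera call takes 0.05 s, during which the arm holds its last target. There are 200 camera calls.

## Task

The lid of the mill jar's filler funnel is stuck: break it loose with a short hard twist anticlockwise, spin it round until its ears are clear of the claws, lift it off and lay it grip-up in the middle of the empty wooden ware board. Then take the tray by its arched handle and tip all five pebbles through the funnel into the jar, and stand the tray level on the table again. Leave the beaker, the bowl and the brush pot alone.

Things in the scene. Friction and masses are not known exactly. Their poses are not given: they have to be found in the camera images.
- jar: The mill jar, fixed, upright: a narrow clear round jar (66 mm outside, 58 inside) under a conical metal filler funnel, on a dark round foot. Origin: centre of its underside, on the table; z up. The lid is shut when its x axis lies along this x axis. Two curved metal claws on opposite sides of the funnel mouth reach over the lid's ears: outer radius 78 mm, tops 163 mm above the table.
- jar_claw (a point): On the jar's axis at the height of the claws' tops, 163 mm up. From shut the lid turns only anticlockwise seen from above (clockwise hits a stop): at about 0.04 rad it meets two seized catches that need a hard twist, about 0.6 N m; by 0.2 rad it is past them and turns easily. Between 1.15 and 2.7 rad its ears are clear of the claws and it lifts straight off.
- jar_mouth (a point): Centre of the funnel's mouth, level with its rim, 150 mm above the table. The funnel is 102 mm wide inside at the mouth and narrows to 58 mm. A pebble is in the jar when its centre lies more than 45 mm below this point, beneath the funnel.
- lid_grip (a point): The lid's round black fluted grip, 50 mm across, 50 mm tall, to be taken from above at any yaw. The point: on the lid's axis, 20 mm below the grip's top, 30 mm above the top of the metal disc (111 mm across), 46 mm above the flat underside on which the lid stands when put down. Two opposite ears along the lid's y axis reach 68 mm from the axis. z up. About 250 g.
- board: The empty wooden ware board, to one side of the jar, fixed, 260 mm along its x, 190 mm along its y, 20 mm thick; origin: centre of its underside on the table.
- tray_handle (a point): Centre of the handle bar of the light wooden tray (130 mm long, 88 wide, 250 g): a bar across an arch, 14 mm thick along the tray's x, 20 mm tall, 72 mm free along its y; take it from above, fingers closing along the tray's x. 102 mm above the tray's underside, about over the centre of mass. The open spout end faces the tray's -x.
- tray_lip (a point): Middle of the lip over which the pebbles leave, at the spout (62 mm wide between straight side walls): 77 mm from the handle's centre along the tray's -x and 75 mm lower, 27 mm above the underside. Axes of the tray. The floor rises 10 degrees towards the lip, so the pebbles stay at the closed back; tipped lip-down by 45 to 55 degrees they roll out.
- pebble0_center (a point): Centre of a round white ceramic grinding pebble, 24 mm across, 28 g, one of five that start in the tray
- pebble1_center (a point): Centre of a round white ceramic grinding pebble, 24 mm across, 28 g, one of five that start in the tray
- pebble2_center (a point): Centre of a round white ceramic grinding pebble, 24 mm across, 28 g, one of five that start in the tray
- pebble3_center (a point): Centre of a round white ceramic grinding pebble, 24 mm across, 28 g, one of five that start in the tray
- pebble4_center (a point): Centre of a round white ceramic grinding pebble, 24 mm across, 28 g, one of five that start in the tray
- beaker: Bystander: raw clay beaker standing upside down, 80 mm across, 85 mm tall; origin at the centre of its underside.
- bowl: Bystander: pale clay bowl, 120 mm across, 55 mm tall; origin at the centre of its underside.
- brush_pot: Bystander: greenish pot with brushes, 80 mm across, 160 mm tall with the brushes; origin at the centre of its underside.
Not all that is in view belongs to the job. What is shaped like the part that bears tray_handle but red or turquoise is not meant.

How it is judged:
By the outcome, as a careful person would: the job done as asked, in the order asked, and still so for the second after the job is handed in, with the robot touching nothing.
It also fails if it takes over 72 s, if anything falls off the work surface, if the arm or the gripper's body presses on something with over 40 N, if the wrist force passes 120 N, or if a joint passes its speed limit or range.

## Working session

There is one attempt and no reset: what is moved stays moved. The work goes in short steps, Python scripts to look and compute and a tool call to move; the robot and the scene stay as the last step left them, time stands still between calls to the robot, and variables do not carry over. Pictures are saved under pics/ and viewed, at most 10 in all, crops included, and the job is handed in when it is done.

Besides the shell and the picture viewer there is one more tool, called after "Call:" as name(argument=value, ...) on one line, values as JSON. move_arm: Moves the arm, as the interface text tells. Its arguments: {"type":"object","properties":{"steps":{"type":"array","items":{"type":"object","properties":{"dx":{"type":"number"},"dy":{"type":"number"},"dz":{"type":"number"},"spin":{"type":"number"}}}},"claw":{"type":"number"},"squeeze":{"type":"number"}},"required":["steps"]}

```bash
mkdir -p pics; ls; python3 - <<'E'
from bench import telemetry, imaging, job, r
import cv2,numpy as np
s=telemetry.read_state(); print(s, r.tips_ahead)
ims=[]
for n in ["scene","top"]:
    c=imaging.camera(n); np.savez(f"pics/{n}0.npz",**c); print(n,c["camera_matrix"],c["R"],c["t"])
    cv2.imwrite(f"pics/{n}0.png",cv2.resize(c["img"][:,:,::-1],(800,600),interpolation=cv2.INTER_CUBIC))
E
```

```text
pics
{'time': 0.0, 'joint_positions': array([-1.36059684,  0.3328292 , -0.06469552,  1.46093473,  0.02157911,
        1.34990023, -0.08850213]), 'joint_vel': array([-0.00069451, -0.00049082,  0.00167918,  0.00182441, -0.00055872,
        0.0008508 , -0.0009937 ]), 'joint_torque': array([ 4.19503476e-04, -6.23284006e+01,  2.47489032e-02, -3.89872599e+01,
       -6.12873165e-02,  4.01805143e-02,  1.55804942e-04]), 'ee_pos': array([0.14415137, 0.60801169, 0.40398354]), 'eef_rot': array([ 1.16132138e-01,  9.93233534e-01, -6.86144316e-04, -5.70909352e-05]), 'ft_force': array([0.41401269, 0.12005693, 0.39161719]), 'torque': array([ 0.01334767, -0.00761476,  0.02244708]), 'grip_force': 0.0, 'width': 0.08695379532963173} 0.1822
scene [[465.36706138   0.         254.60183416]
 [  0.         465.36706138 196.56390633]
 [  0.           0.           1.        ]] [[-0.6949473   0.71899005 -0.01007718]
 [ 0.39788098  0.37282706 -0.83826649]
 [-0.59894822 -0.58656056 -0.54516762]] [ 0.33792199 -0.12953882  1.7517948 ]
top [[377.14768707   0.         251.03788057]
 [  0.         377.14768707 197.01504554]
 [  0.           0.           1.        ]] [[ 0.01194025 -0.99963952 -0.02404718]
 [-0.99879699 -0.01077943 -0.04783688]
 [ 0.04756042  0.02458943 -0.99856565]] [0.06925744 0.53071722 1.2188302 ]
```

View pics/scene0.png

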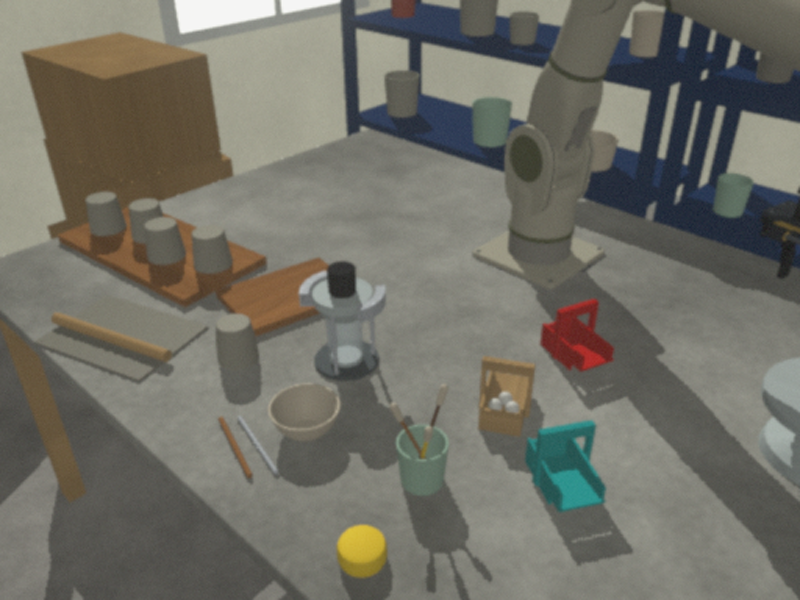

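View pics/top0.png

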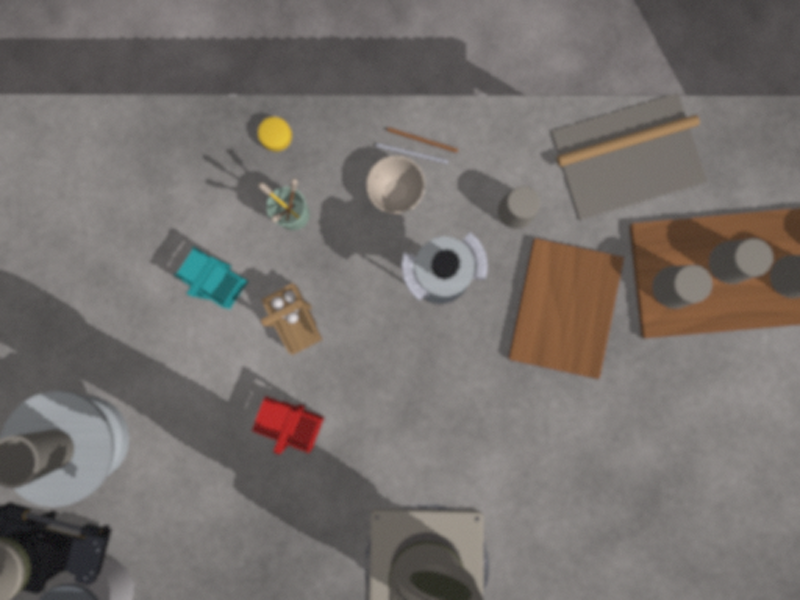

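Candidates for the tray in the top picture are the wooden one at (290,318), the red one at (288,425) and the turquoise one at (210,278). I choose the wooden one, which holds white pebbles. For the lid there is only the jar's black grip at (445,264). The other board at (720,270) holds ware, so the empty board is the one at (566,308).

```bash
python3 - <<'E'
import cv2,numpy as np
T=np.load("pics/top0.npz")["img"];S=np.load("pics/scene0.npz")["img"]
def crop(I,u,v,w,h): 
    c=cv2.resize(I[v:v+h,u:u+w,::-1],(400,300),interpolation=cv2.INTER_CUBIC)
    for k in range(0,w,10): cv2.line(c,(int((k+.5)*400/w),0),(int((k+.5)*400/w),5),(0,0,255),1)
    for k in range(0,h,10): cv2.line(c,(0,int((k+.5)*300/h)),(5,int((k+.5)*300/h)),(0,0,255),1)
    return c
a=np.vstack([np.hstack([crop(T,245,140,80,60),crop(T,150,172,80,60)]),np.hstack([crop(S,180,163,80,60),crop(S,285,223,80,60)])])
cv2.imwrite("pics/c1.png",a)
E
```

```text
(no output)
```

View pics/c1.png

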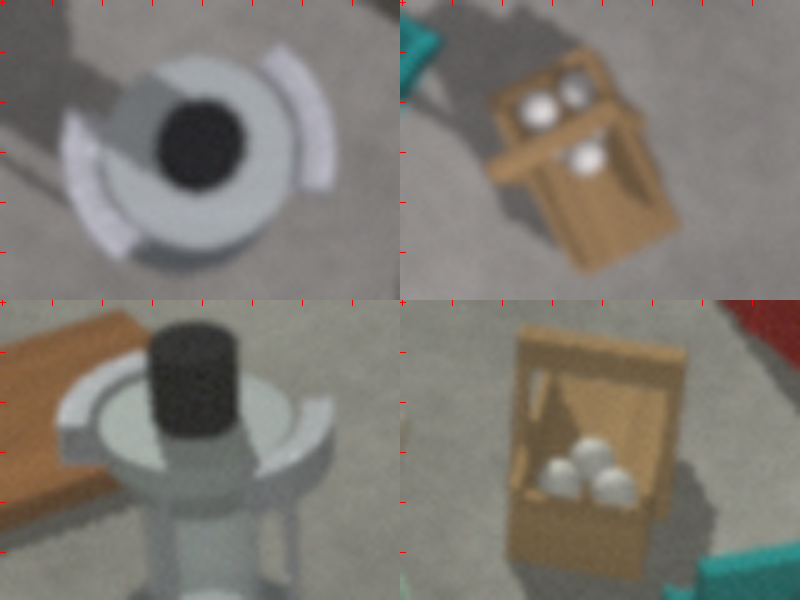

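The crop confirms the wooden tray with pebbles: handle bar from (490,170) to (640,112) and the spout pointing to the lower right. The black grip is centred at (203,143) and the claws sit left and right of it. Next I measure these points.

```bash
cat > h.py <<'E'
import numpy as np
from scipy.optimize import least_squares
from scipy.spatial.transform import Rotation as Ro
C={n:np.load(f"pics/{n}0.npz") for n in("scene","top")}
def ray(c,u,v):
    d=c["R"].T@np.linalg.solve(c["camera_matrix"],[u,v,1.]); return -c["R"].T@c["t"],d
def atz(c,u,v,z): o,d=ray(c,u,v); return o+d*(z-o[2])/d[2]
def proj(c,X): p=c["camera_matrix"]@(c["R"]@X+c["t"]); return p[:2]/p[2]
def tri(obs):
    return least_squares(lambda X:np.concatenate([proj(c,X)-uv for c,uv in obs]),[.5,0,.1])
def to(target,s):  # shift in tool axes, cm
    return Ro.from_quat(s["eef_rot"]).inv().apply(np.array(target)-s["ee_pos"])*100
E
python3 - <<'E'
from h import *
T,S=C["top"],C["scene"]
q=lambda x,y,u0,v0,X,Y:np.array([u0+(x-X)/5-.4,v0+(y-Y)/5-.4])
t=lambda x,y:q(x,y,245,140,0,0); tt=lambda x,y:q(x,y,150,172,400,0)
s=lambda x,y:q(x,y,180,163,0,300); st=lambda x,y:q(x,y,285,223,400,300)
print("cams",-T["R"].T@T["t"],-S["R"].T@S["t"])
r_=tri([(T,t(203,143)),(S,s(193,333))]);print("griptop",r_.x,r_.fun)
r_=tri([(T,tt(565,142)),(S,st(602,349))]);print("handle",r_.x,r_.fun)
for z in(.112,): print("bar ends top",atz(T,*tt(492,170),z),atz(T,*tt(640,113),z), "scene top-edge ends",atz(S,*st(520,327),.112),atz(S,*st(686,350),.112))
print("grip top xy @z",[atz(T,*t(203,143),z) for z in(.2,.21,.22)])
print("claw ends z.163",[atz(T,*t(*p),.163).round(3) for p in [(280,45),(333,190),(302,190),(262,62),(72,108),(124,260),(138,238),(98,145),(335,150),(62,150)]])
B=[atz(T,x/1.5625-.2,y/1.5625-.2,.02) for x,y in [(535,238),(624,256),(599,378),(510,359)]]
print("board",np.round(B,3),np.mean(B,0)); print([np.linalg.norm(B[i]-B[i-1]) for i in range(4)])
print("tray corners: back",[atz(T,*tt(*p),.03).round(3) for p in[(495,97),(592,48),(680,222),(585,272)]])
E
```

```text
cams [0.47128373 0.04498296 1.24413528] [1.3356134  0.83286676 0.84983907]
griptop [ 0.60182989 -0.02356669  0.21096534] [ 0.38881687 -0.38484872  0.55150668  0.05324193]
handle [0.51314971 0.28278784 0.10234209] [-0.47483104  0.37943576 -0.52328039  0.04311816]
bar ends top [0.49655518 0.32328957 0.112     ] [0.53196883 0.23425044 0.112     ] scene top-edge ends [0.5369016  0.24800607 0.112     ] [0.49362017 0.32289951 0.112     ]
grip top xy @z [array([ 0.60213207, -0.02322488,  0.2       ]), array([ 0.60087889, -0.02257163,  0.21      ]), array([ 0.59962572, -0.02191839,  0.22      ])]
claw ends z.163 [array([ 0.664, -0.069,  0.163]), array([ 0.58 , -0.1  ,  0.163]), array([ 0.58 , -0.083,  0.163]), array([ 0.654, -0.059,  0.163]), array([0.626, 0.05 , 0.163]), array([0.539, 0.019, 0.163]), array([0.552, 0.011, 0.163]), array([0.605, 0.035, 0.163]), array([ 0.603, -0.101,  0.163]), array([0.602, 0.055, 0.163])]
board [[ 0.679 -0.219  0.02 ]
 [ 0.643 -0.403  0.02 ]
 [ 0.391 -0.35   0.02 ]
 [ 0.427 -0.168  0.02 ]] [ 0.53490146 -0.28515603  0.02      ]
[np.float64(0.25676004354535237), np.float64(0.18669243576408556), np.float64(0.2574850841008375), np.float64(0.1854640384650652)]
tray corners: back [array([0.546, 0.343, 0.03 ]), array([0.578, 0.28 , 0.03 ]), array([0.466, 0.221, 0.03 ]), array([0.433, 0.282, 0.03 ])]
```

```bash
python3 - <<'E'
from h import *
from bench import telemetry
s=telemetry.read_state(); print(to([.6015,-.023,.43],s))
E
```

```text
[-59.05777429 -50.85620115  -2.52939653]
```

Call:
move_arm(steps=[{"dx": -3.474,"dy": -2.99,"dz": -0.5},{"dx": -3.474,"dy": -2.99,"dz": -0.5},{"dx": -3.474,"dy": -2.99,"dz": -0.5},{"dx": -3.474,"dy": -2.99,"dz": -0.5},{"dx": -3.474,"dy": -2.99,"dz": -0.5},{"dx": -3.474,"dy": -2.99},{"dx": -3.474,"dy": -2.99},{"dx": -3.474,"dy": -2.99},{"dx": -3.474,"dy": -2.99},{"dx": -3.474,"dy": -2.99},{"dx": -3.474,"dy": -2.99},{"dx": -3.474,"dy": -2.99}], claw=8.7)

```text
$.steps[0]: bad value
```

Call:
move_arm(steps=[{"dx": -3.474,"dy": -2.99},{"dx": -3.474,"dy": -2.99},{"dx": -3.474,"dy": -2.99},{"dx": -3.474,"dy": -2.99},{"dx": -3.474,"dy": -2.99},{"spin": 0.145},{"spin": 0.145},{"spin": 0.145},{"spin": 0.145},{"spin": 0.145},{"spin": 0.145},{"spin": 0.145}])

```text
$.steps[0]: bad value
```

```bash
python3 - <<'E'
from h import *
from bench import telemetry
s=telemetry.read_state(); print(to([.6015,-.023,.357],s),s["joint_positions"],s["time"],Ro.from_quat(s["eef_rot"]).as_matrix().round(3))
E
```

```text
[-59.05746188 -50.84699916   4.77059766] [-1.36062734  0.33279685 -0.06469379  1.46085943  0.02158326  1.34989222
 -0.08848305] 0.1 [[-0.973  0.231 -0.   ]
 [ 0.231  0.973 -0.001]
 [-0.    -0.001 -1.   ]]
```

Call:
move_arm(steps=[{"dx": -3.5,"dy": -3.0,"dz": -0.5,"spin": 0},{"dx": -3.5,"dy": -3.0,"dz": -0.5,"spin": 0},{"dx": -3.5,"dy": -3.0,"dz": -0.5,"spin": 0},{"dx": -3.5,"dy": -3.0,"dz": -0.5,"spin": 0},{"dx": -3.5,"dy": -3.0,"dz": -0.5,"spin": 0},{"dx": -3.5,"dy": -3.0,"dz": 0,"spin": 0},{"dx": -3.5,"dy": -3.0,"dz": 0,"spin": 0},{"dx": -3.5,"dy": -3.0,"dz": 0,"spin": 0},{"dx": -3.5,"dy": -3.0,"dz": 0,"spin": 0},{"dx": -3.5,"dy": -3.0,"dz": 0,"spin": 0},{"dx": -3.5,"dy": -3.0,"dz": 0,"spin": 0},{"dx": -3.5,"dy": -3.0,"dz": 0,"spin": 0}], claw=8.7)

```text
time: 1.3
ee_pos: [0.4704, 0.1591, 0.4297]
eef_rot: [0.116, 0.993, 0.0, -0.0]
ft_force: [0.5, 1.5, -0.7]
width: 0.0867
grip_force: 0.0
```

Call:
move_arm(steps=[{"dx": -3.4,"dy": -2.97,"dz": 0,"spin": 0},{"dx": -3.4,"dy": -2.97,"dz": 0,"spin": 0},{"dx": -3.4,"dy": -2.97,"dz": 0,"spin": 0},{"dx": -3.4,"dy": -2.97,"dz": 0,"spin": 0},{"dx": -3.4,"dy": -2.97,"dz": 0,"spin": 0},{"dx": 0,"dy": 0,"dz": 0,"spin": 0.145},{"dx": 0,"dy": 0,"dz": 0,"spin": 0.145},{"dx": 0,"dy": 0,"dz": 0,"spin": 0.145},{"dx": 0,"dy": 0,"dz": 0,"spin": 0.145},{"dx": 0,"dy": 0,"dz": 0,"spin": 0.145},{"dx": 0,"dy": 0,"dz": 0,"spin": 0.145},{"dx": 0,"dy": 0,"dz": 0,"spin": 0.145}])

```text
time: 2.5
ee_pos: [0.6009, -0.0227, 0.4293]
eef_rot: [0.587, 0.81, -0.0, -0.0]
ft_force: [-0.2, -0.7, 0.7]
width: 0.087
grip_force: 0.0
```

```bash
python3 - <<'E'
from h import *
from bench import telemetry,imaging
import cv2
s=telemetry.read_state(); print(to([.6015,-.023,.357],s),s["joint_positions"],s["time"],Ro.from_quat(s["eef_rot"]).as_matrix().round(3))
c=imaging.camera("wrist");np.savez("pics/w1.npz",**c); cv2.imwrite("pics/w1.png",c["img"][:,:,::-1])
E
```

```text
[-0.05339144  0.05581999  7.23383034] [-0.61552648  0.3132777   0.7286634   1.52407346 -0.21036689  1.38522201
  0.4450295 ] 2.5 [[-0.312  0.95  -0.001]
 [ 0.95   0.312  0.   ]
 [ 0.    -0.001 -1.   ]]
```

View pics/w1.png

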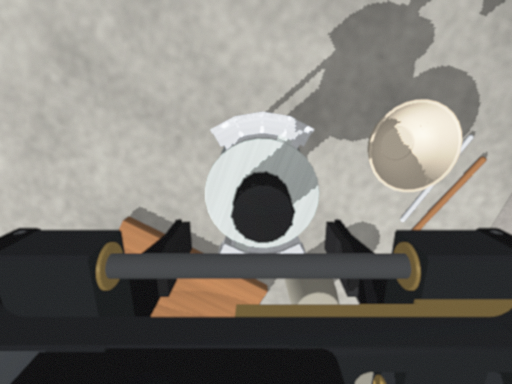

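The wrist picture shows the grip's top at about (263,210), centred between the fingers, with claws above and below it. I compare this with the earlier measurement.

```bash
python3 - <<'E'
from h import *
W=np.load("pics/w1.npz")
print(proj(W,[.6015,-.023,.211]),[atz(W,u,v,.211) for u,v in[(263,209),(264,213)]], proj(W,[.6015+.025,-.023,.211]))
print([proj(W,np.array([.6015+.025*np.cos(a),-.023+.025*np.sin(a),.211])).round() for a in np.arange(0,6.28,1.57)])
E
```

```text
[257.88869678 214.93380206] [array([ 0.60371744, -0.01710591,  0.211     ]), array([ 0.60550217, -0.01999117,  0.211     ])] [288.11695492 224.24321349]
[array([288., 224.]), array([268., 185.]), array([227., 205.]), array([248., 243.])]
```

Call:
move_arm(steps=[{"dx": 0,"dy": 0,"dz": 0,"spin": 0.145},{"dx": 0,"dy": 0,"dz": 0,"spin": 0.145},{"dx": 0,"dy": 0,"dz": 0,"spin": 0.145},{"dx": 0,"dy": 0,"dz": 0,"spin": 0.145}])

```text
time: 2.95
ee_pos: [0.6009, -0.0227, 0.4294]
eef_rot: [0.793, 0.61, -0.0, -0.0]
ft_force: [0.4, -0.7, 0.5]
width: 0.0872
grip_force: 0.0
```

```bash
python3 - <<'E'
from h import *
from bench import telemetry,imaging
s=telemetry.read_state(); print(to([.6025,-.0215,.357],s),s["joint_positions"])
E
```

```text
[0.15604567 0.13126518 7.24335958] [-0.68551862  0.33404101  0.82637549  1.52716087 -0.24763002  1.38963946
 -0.10155108]
```

Call:
move_arm(steps=[{"dx": 0.15,"dy": 0.13,"dz": 2,"spin": 0},{"dx": 0,"dy": 0,"dz": 2,"spin": 0},{"dx": 0,"dy": 0,"dz": 2,"spin": 0},{"dx": 0,"dy": 0,"dz": 1.2,"spin": 0},{"dx": 0,"dy": 0,"dz": 0,"spin": 0}])

```text
time: 3.45
ee_pos: [0.6022, -0.0214, 0.3561]
eef_rot: [0.791, 0.611, -0.001, -0.001]
ft_force: [-0.0, 0.2, 0.1]
width: 0.0868
grip_force: 0.0
```

Call:
move_arm(steps=[{"dx": 0,"dy": 0,"dz": 0,"spin": 0},{"dx": 0,"dy": 0,"dz": 0,"spin": 0},{"dx": 0,"dy": 0,"dz": 0,"spin": 0},{"dx": 0,"dy": 0,"dz": 0,"spin": 0},{"dx": 0,"dy": 0,"dz": 0,"spin": 0},{"dx": 0,"dy": 0,"dz": 0,"spin": 0}], claw=4.0, squeeze=58)

```text
time: 4.05
ee_pos: [0.6028, -0.0217, 0.358]
eef_rot: [0.792, 0.611, 0.0, 0.0]
ft_force: [1.3, -0.8, 0.7]
width: 0.049
grip_force: 58.0
```

Call:
move_arm(steps=[{"dx": 0,"dy": 0,"dz": 0,"spin": -0.145},{"dx": 0,"dy": 0,"dz": 0,"spin": -0.145},{"dx": 0,"dy": 0,"dz": 0,"spin": -0.145},{"dx": 0,"dy": 0,"dz": 0,"spin": -0.145}])

```text
time: 4.45
ee_pos: [0.6027, -0.0217, 0.358]
eef_rot: [0.582, 0.813, 0.0, 0.0]
ft_force: [-0.0, -0.0, 0.5]
width: 0.0487
grip_force: 58.0
```

```bash
python3 - <<'E'
from bench import telemetry,imaging
import cv2
s=telemetry.read_state();print(s["torque"],s["joint_positions"],s["width"])
c=imaging.camera("top");cv2.imwrite("pics/t2.png",cv2.resize(c["img"][130:210,235:335,::-1],(800,640))[:600])
E
```

```text
[-0.03845558  0.00766169 -0.03588741] [-0.58676032  0.36252562  0.68984259  1.61745798 -0.24053518  1.2480102
  0.47661291] 0.04871876608309285
```

View pics/t2.png

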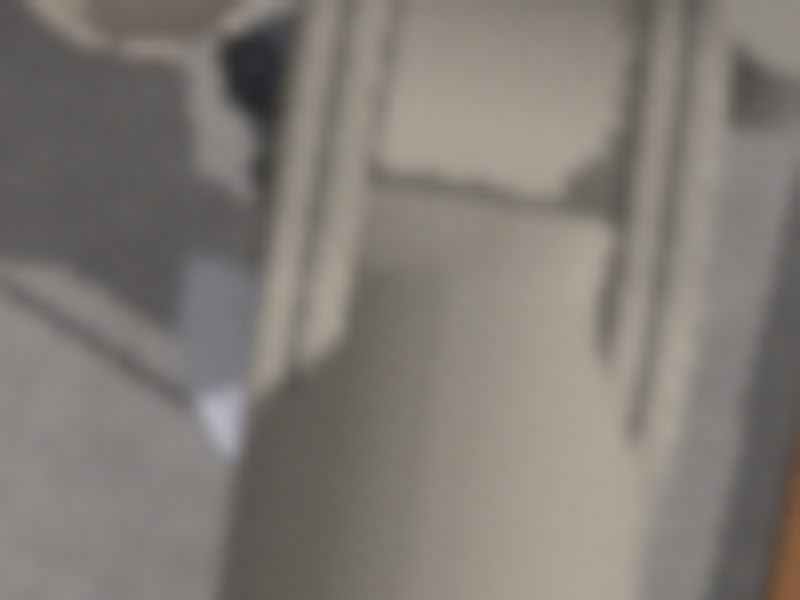

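The arm hides the lid in that view. The residual torque is small, so I keep turning and then check with a gentle lift.

Call:
move_arm(steps=[{"dx": 0,"dy": 0,"dz": 0,"spin": -0.145},{"dx": 0,"dy": 0,"dz": 0,"spin": -0.145},{"dx": 0,"dy": 0,"dz": 0,"spin": -0.145},{"dx": 0,"dy": 0,"dz": 0,"spin": -0.145},{"dx": 0,"dy": 0,"dz": 0,"spin": -0.145},{"dx": 0,"dy": 0,"dz": 0,"spin": -0.145},{"dx": 0,"dy": 0,"dz": 0,"spin": -0.145},{"dx": 0,"dy": 0,"dz": 0,"spin": -0.145},{"dx": 0,"dy": 0,"dz": 0,"spin": -0.145},{"dx": 0,"dy": 0,"dz": 0,"spin": 0}])

```text
time: 5.5
ee_pos: [0.6026, -0.0218, 0.358]
eef_rot: [-0.028, 1.0, 0.0, 0.0]
ft_force: [0.7, -0.1, 2.1]
width: 0.049
grip_force: 58.0
```

Call:
move_arm(steps=[{"dx": 0,"dy": 0,"dz": -0.2,"spin": 0},{"dx": 0,"dy": 0,"dz": -0.2,"spin": 0},{"dx": 0,"dy": 0,"dz": 0,"spin": 0}])

```text
time: 5.8
ee_pos: [0.6025, -0.0216, 0.3616]
eef_rot: [-0.027, 1.0, 0.0, -0.0]
ft_force: [0.5, -1.1, -2.4]
width: 0.0488
grip_force: 58.0
```

```bash
python3 - <<'E'
from bench import telemetry,imaging
import cv2
s=telemetry.read_state();print(s["torque"],s["joint_positions"],s["ft_force"])
c=imaging.camera("wrist");d=imaging.camera("scene");
import numpy as np
cv2.imwrite("pics/t3.png",np.hstack([cv2.resize(c["img"][100:260,150:370,::-1],(400,291)),cv2.resize(d["img"][150:250,170:290,::-1],(350,291))]))
E
```

```text
[ 0.00953572  0.03832262 -0.00542907] [-0.42183993  0.32610518  0.47361287  1.60449989 -0.15463413  1.24875742
  1.70497355] [ 0.52988612 -1.07357701 -2.44882505]
```

View pics/t3.png

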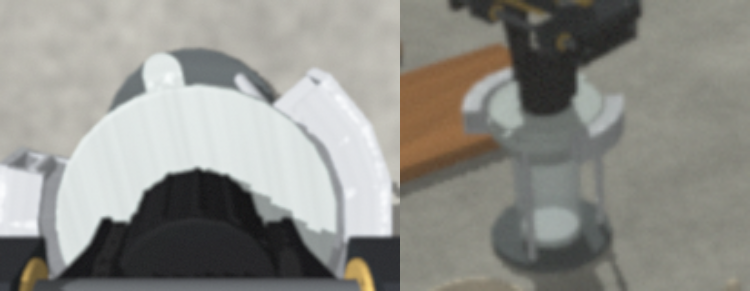

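The ear at (163,72) is clear of both claws and the force is only the lid's weight, so the lid is loose. I lift it and carry it to the board.

```bash
python3 - <<'E'
from h import *
from bench import telemetry,imaging
s=telemetry.read_state(); print(to([.535,-.285,.232],s))
E
```

```text
[  8.20507481 -25.92949068  12.95233979]
```

Call:
move_arm(steps=[{"dx": 0,"dy": 0,"dz": -1,"spin": 0},{"dx": 0,"dy": 0,"dz": -2,"spin": 0},{"dx": 0,"dy": 0,"dz": -2,"spin": 0}])

```text
time: 6.2
ee_pos: [0.6025, -0.0216, 0.4128]
eef_rot: [-0.028, 1.0, -0.0, -0.0]
ft_force: [1.0, -0.5, -2.2]
width: 0.0489
grip_force: 58.0
```

Call:
move_arm(steps=[{"dx": 1.026,"dy": -3.24,"dz": 0,"spin": 0},{"dx": 1.026,"dy": -3.24,"dz": 0,"spin": 0},{"dx": 1.026,"dy": -3.24,"dz": 0,"spin": 0},{"dx": 1.026,"dy": -3.24,"dz": 0,"spin": 0},{"dx": 1.026,"dy": -3.24,"dz": 0,"spin": 0},{"dx": 1.026,"dy": -3.24,"dz": 0,"spin": 0},{"dx": 1.026,"dy": -3.24,"dz": 0,"spin": 0},{"dx": 1.026,"dy": -3.24,"dz": 0,"spin": 0},{"dx": 0,"dy": 0,"dz": 4,"spin": 0},{"dx": 0,"dy": 0,"dz": 4,"spin": 0},{"dx": 0,"dy": 0,"dz": 4,"spin": 0},{"dx": 0,"dy": 0,"dz": 3,"spin": 0}])

```text
time: 7.4
ee_pos: [0.5351, -0.2847, 0.2599]
eef_rot: [-0.028, 1.0, 0.0, -0.001]
ft_force: [0.5, 1.4, -2.4]
width: 0.0486
grip_force: 58.0
```

Call:
move_arm(steps=[{"dx": 0,"dy": 0,"dz": 1,"spin": 0},{"dx": 0,"dy": 0,"dz": 1,"spin": 0},{"dx": 0,"dy": 0,"dz": 0.3,"spin": 0},{"dx": 0,"dy": 0,"dz": 0.3,"spin": 0},{"dx": 0,"dy": 0,"dz": 0,"spin": 0}])

```text
time: 7.9
ee_pos: [0.5358, -0.2852, 0.2365]
eef_rot: [-0.029, 1.0, -0.0, 0.001]
ft_force: [-0.1, -0.9, -4.4]
width: 0.049
grip_force: 58.0
```

Call:
move_arm(steps=[{"dx": 0,"dy": 0,"dz": 0.2,"spin": 0},{"dx": 0,"dy": 0,"dz": 0.15,"spin": 0},{"dx": 0,"dy": 0,"dz": 0,"spin": 0}])

```text
time: 8.2
ee_pos: [0.5358, -0.2856, 0.2359]
eef_rot: [-0.028, 1.0, 0.0, 0.001]
ft_force: [-12.3, 7.5, 27.0]
width: 0.0491
grip_force: 58.0
```

Call:
move_arm(steps=[{"dx": 0,"dy": 0,"dz": 0.1,"spin": 0},{"dx": 0,"dy": 0,"dz": 0.1,"spin": 0},{"dx": 0,"dy": 0,"dz": 0,"spin": 0}])

```text
time: 8.5
ee_pos: [0.5357, -0.2857, 0.2358]
eef_rot: [-0.028, 1.0, 0.001, 0.002]
ft_force: [-20.0, 12.6, 47.6]
width: 0.049
grip_force: 58.0
```

Call:
move_arm(steps=[{"dx": 0,"dy": 0,"dz": -0.35,"spin": 0},{"dx": 0,"dy": 0,"dz": 0,"spin": 0}])

```text
time: 8.7
ee_pos: [0.5361, -0.2855, 0.2359]
eef_rot: [-0.029, 1.0, -0.0, 0.002]
ft_force: [-3.2, 2.2, 14.4]
width: 0.0492
grip_force: 58.0
```

Call:
move_arm(steps=[{"dx": 0,"dy": 0,"dz": 0,"spin": 0},{"dx": 0,"dy": 0,"dz": 0,"spin": 0},{"dx": 0,"dy": 0,"dz": 0,"spin": 0},{"dx": 0,"dy": 0,"dz": 0,"spin": 0},{"dx": 0,"dy": 0,"dz": -2,"spin": 0},{"dx": 0,"dy": 0,"dz": -4,"spin": 0},{"dx": 0,"dy": 0,"dz": -4,"spin": 0},{"dx": 0,"dy": 0,"dz": -4,"spin": 0},{"dx": 0,"dy": 0,"dz": -4,"spin": 0}], claw=8.7)

```text
time: 9.6
ee_pos: [0.5352, -0.2851, 0.4153]
eef_rot: [-0.029, 1.0, 0.0, -0.0]
ft_force: [1.5, -0.5, 0.3]
width: 0.087
grip_force: 0.0
```

```bash
python3 - <<'E'
from h import *
from bench import telemetry,imaging
s=telemetry.read_state(); print(s["joint_positions"],s["ee_pos"],Ro.from_quat(s["eef_rot"]).as_matrix().round(3))
print(to([.5132,.2828,.42],s))
E
```

```text
[-0.07974023  0.31663253  0.62294698  1.52786962 -0.18698573  1.35740806
  2.18714341] [ 0.53521836 -0.28505578  0.41526969] [[-0.998 -0.057 -0.   ]
 [-0.057  0.998  0.   ]
 [ 0.     0.    -1.   ]]
[-1.03861158 56.81879053 -0.46913233]
```

The lid is down and released. This interface offers no tilt row, so I test in free air what happens at the edge of reach, because "approached as far as the arm can" might let the tool tilt.

Call:
move_arm(steps=[{"dx": 0,"dy": 4.5,"dz": -1,"spin": 0},{"dx": -4.5,"dy": 0,"dz": 0,"spin": 0},{"dx": -4.5,"dy": 0,"dz": 0,"spin": 0},{"dx": -4.5,"dy": 0,"dz": 0,"spin": 0},{"dx": -4.5,"dy": 0,"dz": 0,"spin": 0},{"dx": -4.5,"dy": 0,"dz": 0,"spin": 0},{"dx": -4.5,"dy": 0,"dz": 0,"spin": 0},{"dx": -4.5,"dy": 0,"dz": 0,"spin": 0},{"dx": -4.5,"dy": 0,"dz": 0,"spin": 0},{"dx": -4.5,"dy": 0,"dz": 0,"spin": 0}])

```text
time: 10.6
ee_pos: [0.8537, -0.2225, 0.4209]
eef_rot: [-0.018, 1.0, -0.002, 0.018]
ft_force: [-1.2, -2.0, 1.3]
width: 0.087
grip_force: 0.0
```

```bash
python3 - <<'E'
from h import *
from bench import telemetry,imaging
s=telemetry.read_state(); print(s["joint_positions"],s["ee_pos"],Ro.from_quat(s["eef_rot"]).as_matrix().round(3))
E
```

```text
[ 0.13516665  1.16002743  0.8435493   0.1862122  -0.80023364  1.81822234
  1.88593084] [ 0.85374255 -0.2225117   0.42086631] [[-0.999 -0.037  0.036]
 [-0.037  0.999 -0.004]
 [-0.036 -0.006 -0.999]]
```

Call:
move_arm(steps=[{"dx": -4.5,"dy": 0,"dz": 0,"spin": 0},{"dx": -4.5,"dy": 0,"dz": 0,"spin": 0},{"dx": -4.5,"dy": 0,"dz": 0,"spin": 0},{"dx": -4.5,"dy": 0,"dz": 0,"spin": 0}])

```text
time: 11.0
ee_pos: [0.8952, -0.1856, 0.3917]
eef_rot: [-0.017, 0.997, -0.018, 0.074]
ft_force: [0.6, 0.5, 0.1]
width: 0.0869
grip_force: 0.0
```

Call:
move_arm(steps=[{"dx": 4.5,"dy": 0,"dz": 0,"spin": 0},{"dx": 4.5,"dy": 0,"dz": 0,"spin": 0}])

```text
time: 11.2
ee_pos: [0.8653, -0.1883, 0.3911]
eef_rot: [-0.017, 0.997, -0.02, 0.078]
ft_force: [0.8, -1.1, 2.6]
width: 0.0868
grip_force: 0.0
```

The tilt persists: at the reach limit the commanded pose takes on the lean. That gives a way to pour:

1. Turn the tray 90° with an upright grasp.
2. Lean the tool radially at the reach limit.
3. Regrasp the bar with the lean along its length.
4. Spin about the leaned axis, which tips the tray.

I check the current lean first.

```bash
cat >> h.py <<'E'
def show():
    from bench import telemetry
    s=telemetry.read_state(); M=Ro.from_quat(s["eef_rot"]).as_matrix(); p=s["ee_pos"]
    print("t",s["time"],"p",p.round(4),"r",np.hypot(*p[:2]).round(3),"az",np.degrees(np.arctan2(p[1],p[0])).round(1),"lean",np.degrees(np.arccos(-M[2,2])).round(2),"at",np.degrees(np.arctan2(M[1,2],M[0,2])).round(1),"ytool",M[:,1].round(3),"q",s["joint_positions"].round(2))
    return s,M
E
python3 - <<'E'
from h import *
s,M=show()
print(to([.30,-.10,.45],s))
S=C["scene"]
for u,v in[(640,215),(350,130),(225,170),(110,205)]: print(atz(S,u/1.5625,v/1.5625,0).round(2))
E
```

```text
t 11.2 p [ 0.8653 -0.1883  0.3911] r 0.886 az -12.3 lean 9.23 at -13.3 ytool [-0.032  0.999 -0.042] q [-0.11  1.16  1.28  0.56 -1.14  1.62  2.03]
[ 54.56037877  10.36185682 -14.96898783]
[-0.36  0.08  0.  ]
[-0.29 -0.98  0.  ]
[ 0.21 -1.    0.  ]
[ 0.57 -1.02  0.  ]
```

```bash
python3 - <<'E'
from h import *
s,M=show()
print(to([.42,-.10,.45],s)/10, M.T@[-.0445,.0105,0]*100)
E
```

```text
t 11.2 p [ 0.8653 -0.1883  0.3911] r 0.886 az -12.3 lean 9.23 at -13.3 ytool [-0.032  0.999 -0.042] q [-0.11  1.16  1.28  0.56 -1.14  1.62  2.03]
[ 4.27136601  0.99808512 -1.30954643] [ 4.35329569  1.18981395 -0.73359345]
```

Call:
move_arm(steps=[{"dx": 4.27,"dy": 1.0,"dz": -1.31,"spin": 0},{"dx": 4.27,"dy": 1.0,"dz": -1.31,"spin": 0},{"dx": 4.27,"dy": 1.0,"dz": -1.31,"spin": 0},{"dx": 4.27,"dy": 1.0,"dz": -1.31,"spin": 0},{"dx": 4.27,"dy": 1.0,"dz": -1.31,"spin": 0},{"dx": 4.27,"dy": 1.0,"dz": -1.31,"spin": 0},{"dx": 4.27,"dy": 1.0,"dz": -1.31,"spin": 0},{"dx": 4.27,"dy": 1.0,"dz": -1.31,"spin": 0},{"dx": 4.27,"dy": 1.0,"dz": -1.31,"spin": 0},{"dx": 4.27,"dy": 1.0,"dz": -1.31,"spin": 0}])

```text
time: 12.2
ee_pos: [0.5084, -0.1134, 0.4488]
eef_rot: [-0.01, 0.998, -0.015, 0.066]
ft_force: [-0.2, 1.8, 0.5]
width: 0.0869
grip_force: 0.0
```

Call:
move_arm(steps=[{"dx": 4.35,"dy": 1.2,"dz": -0.73,"spin": 0},{"dx": 4.35,"dy": 1.2,"dz": -0.73,"spin": 0}])

```text
time: 12.4
ee_pos: [0.448, -0.0959, 0.4487]
eef_rot: [-0.011, 0.998, -0.009, 0.057]
ft_force: [0.9, 0.7, -3.0]
width: 0.087
grip_force: 0.0
```

```bash
python3 - <<'E'
from h import *
s,M=show()
print(M.T@[-.0445,.0105,0]*100)
E
```

```text
t 12.4 p [ 0.448  -0.0959  0.4487] r 0.458 az -12.1 lean 6.65 at -8.3 ytool [-0.021  1.    -0.019] q [-1.05 -0.34  0.97  1.89  0.32  1.34  1.44]
[ 4.39493203  1.14499352 -0.52779   ]
```

Call:
move_arm(steps=[{"dx": 4.4,"dy": 1.1,"dz": -0.5,"spin": 0},{"dx": 4.4,"dy": 1.1,"dz": -0.5,"spin": 0}])

```text
time: 12.6
ee_pos: [0.3673, -0.0787, 0.4495]
eef_rot: [-0.011, 0.998, -0.007, 0.058]
ft_force: [0.5, 0.3, 0.2]
width: 0.0869
grip_force: 0.0
```

```bash
python3 - <<'E'
from h import *
s,M=show()
E
```

```text
t 12.6 p [ 0.3673 -0.0787  0.4495] r 0.376 az -12.1 lean 6.73 at -6.2 ytool [-0.022  1.    -0.015] q [-0.81 -0.5   0.65  2.04  0.33  1.4   1.35]
```

Call:
move_arm(steps=[{"dx": 4.4,"dy": 1.1,"dz": -0.5,"spin": 0},{"dx": 4.4,"dy": 1.1,"dz": -0.5,"spin": 0}])

```text
time: 12.8
ee_pos: [0.3297, -0.0732, 0.453]
eef_rot: [-0.012, 0.998, -0.005, 0.061]
ft_force: [-0.2, -0.3, 0.5]
width: 0.0871
grip_force: 0.0
```

```bash
python3 - <<'E'
from h import *
s,M=show()
E
```

```text
t 12.8 p [ 0.3297 -0.0732  0.453 ] r 0.338 az -12.5 lean 7.01 at -3.7 ytool [-0.023  1.    -0.011] q [-0.49 -0.5   0.4   2.09  0.21  1.4   1.45]
```

Call:
move_arm(steps=[{"dx": 4.4,"dy": 1.1,"dz": -0.5,"spin": 0},{"dx": 4.4,"dy": 1.1,"dz": -0.5,"spin": 0},{"dx": 4.4,"dy": 1.1,"dz": -0.5,"spin": 0},{"dx": 4.4,"dy": 1.1,"dz": -0.5,"spin": 0}])

```text
time: 13.2
ee_pos: [0.291, -0.0706, 0.4624]
eef_rot: [-0.014, 0.998, -0.004, 0.065]
ft_force: [-0.3, -0.1, 0.9]
width: 0.087
grip_force: 0.0
```

```bash
python3 - <<'E'
from h import *
s,M=show()
E
```

```text
t 13.2 p [ 0.291  -0.0706  0.4624] r 0.299 az -13.6 lean 7.5 at -2.9 ytool [-0.027  1.    -0.01 ] q [ 0.13 -0.5  -0.03  2.11 -0.02  1.4   1.71]
```

Call:
move_arm(steps=[{"dx": 4.5,"dy": 1.1,"dz": -0.4,"spin": 0},{"dx": 4.5,"dy": 1.1,"dz": -0.4,"spin": 0},{"dx": 4.5,"dy": 1.1,"dz": -0.4,"spin": 0}])

```text
time: 13.5
ee_pos: [0.2719, -0.0733, 0.4327]
eef_rot: [-0.004, 0.999, 0.008, 0.032]
ft_force: [-1.3, -1.2, 0.8]
width: 0.087
grip_force: 0.0
```

```bash
python3 - <<'E'
from h import *
s,M=show()
E
```

```text
t 13.5 p [ 0.2719 -0.0733  0.4327] r 0.282 az -15.1 lean 3.74 at 15.1 ytool [-0.009  1.     0.016] q [ 0.33 -0.5  -0.14  2.17 -0.1   1.41  1.79]
```

Call:
move_arm(steps=[{"dx": 4.5,"dy": -0.8,"dz": -0.2,"spin": 0},{"dx": 4.5,"dy": -0.8,"dz": -0.2,"spin": 0},{"dx": 0,"dy": 0,"dz": 0,"spin": 0}])

```text
time: 13.8
ee_pos: [0.2613, -0.078, 0.4141]
eef_rot: [-0.017, 1.0, 0.017, 0.007]
ft_force: [0.0, -0.6, 0.9]
width: 0.0868
grip_force: 0.0
```

```bash
python3 - <<'E'
from h import *
s,M=show()
E
```

```text
t 13.8 p [ 0.2613 -0.078   0.4141] r 0.273 az -16.6 lean 2.08 at 66.9 ytool [-0.033  0.999  0.033] q [ 0.6  -0.5  -0.31  2.2  -0.19  1.42  1.96]
```

The inward limit un-leans the tool and the residual is now only 2°, which is fine for an upright grasp. I also check the free space around the tray.

```bash
python3 - <<'E'
from h import *
s,M=show()
print("to tray hover",to([.5135,.2825,.42],s)/10)
T=C["top"]
for n,u,v,z in[("pot",288,207,.08),("turq corner",245,305,.03),("turq",210,278,.03),("red corner",322,430,.03),("red",258,430,.03),("bowl",395,185,.055)]: print(n,atz(T,u/1.5625-.2,v/1.5625-.2,z).round(3))
E
```

```text
t 13.8 p [ 0.2613 -0.078   0.4141] r 0.273 az -16.6 lean 2.08 at 66.9 ytool [-0.033  0.999  0.033] q [ 0.6  -0.5  -0.31  2.2  -0.19  1.42  1.96]
to tray hover [-2.63906577  3.51869381  0.09723837]
pot [0.727 0.286 0.08 ]
turq corner [0.532 0.381 0.03 ]
turq [0.588 0.456 0.03 ]
red corner [0.278 0.216 0.03 ]
red [0.276 0.348 0.03 ]
bowl [0.78  0.072 0.055]
```

Call:
move_arm(steps=[{"dx": -2.64,"dy": 3.52,"dz": 0.1,"spin": 0},{"dx": -2.64,"dy": 3.52,"dz": 0.1,"spin": 0},{"dx": -2.64,"dy": 3.52,"dz": 0.1,"spin": 0},{"dx": -2.64,"dy": 3.52,"dz": 0.1,"spin": 0},{"dx": -2.64,"dy": 3.52,"dz": 0.1,"spin": 0},{"dx": -2.64,"dy": 3.52,"dz": 0.1,"spin": 0},{"dx": -2.64,"dy": 3.52,"dz": 0.1,"spin": 0},{"dx": -2.64,"dy": 3.52,"dz": 0.1,"spin": 0},{"dx": -2.64,"dy": 3.52,"dz": 0.1,"spin": 0},{"dx": -2.64,"dy": 3.52,"dz": 0.1,"spin": 0}])

```text
time: 14.8
ee_pos: [0.5146, 0.2867, 0.4209]
eef_rot: [-0.017, 1.0, 0.016, 0.009]
ft_force: [-0.3, -0.5, 1.3]
width: 0.0869
grip_force: 0.0
```

Call:
move_arm(steps=[{"dx": 0,"dy": 0,"dz": 0,"spin": 0.14},{"dx": 0,"dy": 0,"dz": 0,"spin": 0.14},{"dx": 0,"dy": 0,"dz": 0,"spin": 0.14},{"dx": 0,"dy": 0,"dz": 0,"spin": 0.14},{"dx": 0,"dy": 0,"dz": 0,"spin": 0.14},{"dx": 0,"dy": 0,"dz": 0,"spin": 0.14},{"dx": 0,"dy": 0,"dz": 0,"spin": 0.14},{"dx": 0,"dy": 0,"dz": 0,"spin": 0.14}])

```text
time: 15.6
ee_pos: [0.5131, 0.2857, 0.4214]
eef_rot: [0.518, 0.855, 0.019, -0.001]
ft_force: [0.3, 0.4, 1.0]
width: 0.0868
grip_force: 0.0
```

```bash
python3 - <<'E'
from h import *
from bench import imaging
import cv2
s,M=show(); print("yaw y",np.degrees(np.arctan2(M[1,1],M[0,1])))
print(to([.5135,.2825,.102+.164],s))
c=imaging.camera("wrist"); print(proj(c,[.5132,.2828,.112]),[proj(c,np.array([.5132,.2828,.112])+d*np.array([-.47,.88,0])).round() for d in(-.044,.044)])
cv2.imwrite("pics/w4.png",c["img"][:,:,::-1])
E
```

```text
t 15.6 p [0.5131 0.2857 0.4214] r 0.587 az 29.1 lean 2.14 at 61.1 ytool [0.886 0.462 0.031] q [ 0.05  0.32 -0.78  1.52  0.21  1.36 -0.26]
yaw y 27.547354364976385
[-0.61910836 -0.59305007 15.52272243]
[247.49444811 191.87069661] [array([248., 229.]), array([247., 152.])]
```

View pics/w4.png

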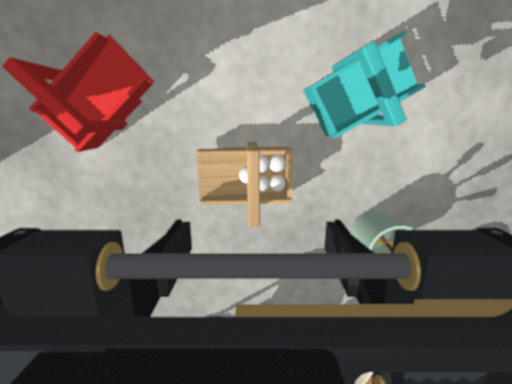

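The wrist view shows the bar at columns 247–260 and rows 142–226. It is aligned with the closing direction, and five pebbles lie at the right-hand back.

```bash
python3 - <<'E'
from h import *
from bench import imaging
s,M=show(); c=imaging.camera("wrist")
p=atz(c,253.5,184,.112); print(p, to([(p[0]+.5132)/2,(p[1]+.2828)/2,.266],s))
E
```

```text
t 15.65 p [0.5131 0.2857 0.4215] r 0.587 az 29.1 lean 2.15 at 61.2 ytool [0.89  0.455 0.031] q [ 0.05  0.32 -0.77  1.52  0.21  1.36 -0.27]
[0.51495578 0.29388874 0.112     ] [-0.1359226  -0.27244269 15.54916713]
```

Call:
move_arm(steps=[{"dx": -0.5,"dy": -0.8,"dz": 3.5,"spin": 0},{"dx": 0,"dy": 0,"dz": 4,"spin": 0},{"dx": 0,"dy": 0,"dz": 4,"spin": 0},{"dx": 0,"dy": 0,"dz": 3,"spin": 0},{"dx": 0,"dy": 0,"dz": 1,"spin": 0},{"dx": 0,"dy": 0,"dz": 0,"spin": 0}])

```text
time: 16.3
ee_pos: [0.5106, 0.2822, 0.2653]
eef_rot: [0.514, 0.858, 0.018, -0.002]
ft_force: [-0.6, 0.5, 0.4]
width: 0.0869
grip_force: 0.0
```

Call:
move_arm(steps=[{"dx": 0,"dy": 0,"dz": 0,"spin": 0},{"dx": 0,"dy": 0,"dz": 0,"spin": 0},{"dx": 0,"dy": 0,"dz": 0,"spin": 0},{"dx": 0,"dy": 0,"dz": 0,"spin": 0},{"dx": 0,"dy": 0,"dz": 0,"spin": 0},{"dx": 0,"dy": 0,"dz": 0,"spin": 0},{"dx": 0,"dy": 0,"dz": 0,"spin": 0},{"dx": 0,"dy": 0,"dz": 0,"spin": 0}], claw=0.8, squeeze=25)

```text
time: 17.1
ee_pos: [0.5108, 0.2819, 0.2662]
eef_rot: [0.515, 0.857, 0.019, -0.001]
ft_force: [-0.5, -0.4, 1.1]
width: 0.0307
grip_force: 0.0
```

Call:
move_arm(steps=[{"dx": 0,"dy": 0,"dz": -0.5,"spin": 0},{"dx": 0,"dy": 0,"dz": -1.5,"spin": 0},{"dx": 0,"dy": 0,"dz": -1,"spin": 0},{"dx": 0,"dy": 0,"dz": 0,"spin": 0}])

```text
time: 17.5
ee_pos: [0.5106, 0.2812, 0.2982]
eef_rot: [0.515, 0.857, 0.02, -0.001]
ft_force: [0.3, -0.3, -3.9]
width: 0.0135
grip_force: 25.0
```

```bash
python3 - <<'E'
from h import *
s,M=show(); print("yaw y",np.degrees(np.arctan2(M[1,1],M[0,1])))
EOF=0
g=s["ee_pos"]+.164*M[:,2]; print("grasp pt",g, "shift for handle to (.60,.205)",(np.array([.60,.205])-g[:2]), M.T@[.60-g[0],.205-g[1],0]*100)
E
```

```text
t 17.5 p [0.5106 0.2812 0.2982] r 0.583 az 28.8 lean 2.25 at 61.0 ytool [0.883 0.469 0.033] q [ 0.03  0.41 -0.75  1.69  0.29  1.12 -0.3 ]
yaw y 27.957455539896902
grasp pt [0.51367412 0.28679821 0.13428273] shift for handle to (.60,.205) [ 0.08632588 -0.08179821] [-11.27238146   3.78825221  -0.11663078]
```

Call:
move_arm(steps=[{"dx": 0,"dy": 0,"dz": -0.5,"spin": 0},{"dx": -0.6,"dy": 0.2,"dz": -1,"spin": 0},{"dx": -1.1,"dy": 0.38,"dz": 0,"spin": 0},{"dx": -1.3,"dy": 0.43,"dz": 0,"spin": 0},{"dx": -1.4,"dy": 0.46,"dz": 0,"spin": 0},{"dx": -1.4,"dy": 0.46,"dz": 0,"spin": 0},{"dx": -1.4,"dy": 0.46,"dz": 0,"spin": 0},{"dx": -1.4,"dy": 0.46,"dz": 0,"spin": 0},{"dx": -1.2,"dy": 0.42,"dz": 0,"spin": 0},{"dx": -0.9,"dy": 0.3,"dz": 0,"spin": 0},{"dx": -0.6,"dy": 0.2,"dz": 0,"spin": 0}])

```text
time: 18.6
ee_pos: [0.5971, 0.1976, 0.3098]
eef_rot: [0.515, 0.857, 0.019, -0.002]
ft_force: [-0.8, -0.1, -2.7]
width: 0.0135
grip_force: 25.0
```

Call:
move_arm(steps=[{"dx": 0,"dy": 0,"dz": 0,"spin": -0.06},{"dx": 0,"dy": 0,"dz": 0,"spin": -0.12},{"dx": 0,"dy": 0,"dz": 0,"spin": -0.13},{"dx": 0,"dy": 0,"dz": 0,"spin": -0.13},{"dx": 0,"dy": 0,"dz": 0,"spin": -0.13},{"dx": 0,"dy": 0,"dz": 0,"spin": -0.13},{"dx": 0,"dy": 0,"dz": 0,"spin": -0.13},{"dx": 0,"dy": 0,"dz": 0,"spin": -0.13},{"dx": 0,"dy": 0,"dz": 0,"spin": -0.13},{"dx": 0,"dy": 0,"dz": 0,"spin": -0.13},{"dx": 0,"dy": 0,"dz": 0,"spin": -0.1},{"dx": 0,"dy": 0,"dz": 0,"spin": 0}])

```text
time: 19.8
ee_pos: [0.5964, 0.1984, 0.3099]
eef_rot: [-0.119, 0.993, 0.016, 0.01]
ft_force: [0.1, -0.2, -4.1]
width: 0.0136
grip_force: 25.0
```

```bash
python3 - <<'E'
from h import *
from bench import imaging
import cv2
s,M=show(); print("yaw y",np.degrees(np.arctan2(M[1,1],M[0,1])),"g",s["ee_pos"]+.164*M[:,2])
c=imaging.camera("scene");print(proj(c,s["ee_pos"]+.164*M[:,2]))
cv2.imwrite("pics/s5.png",cv2.resize(c["img"][150:300,200:400,::-1],(800,600)))
E
```

```text
t 19.8 p [0.5964 0.1984 0.3099] r 0.629 az 18.4 lean 2.16 at 64.0 ytool [-0.237  0.971  0.029] q [ 0.3   0.57 -0.94  1.54  0.46  1.24  1.11]
yaw y 103.74035841614304 g [0.59907208 0.20397241 0.1459861 ]
[280.63561955 220.92540379]
```

View pics/s5.png

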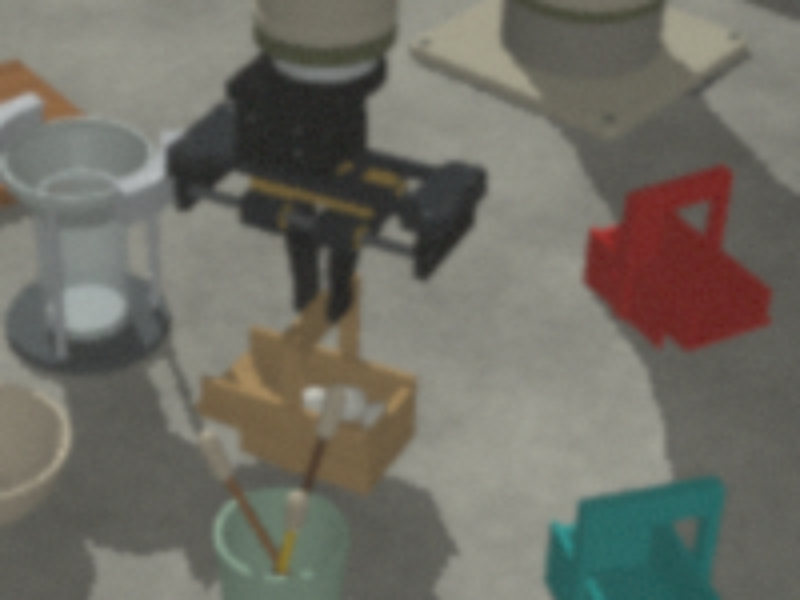

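The picture shows the tray level in the fingers at (330,330), with its lip towards the jar and the pebbles at the back. I set it down in small steps.

Call:
move_arm(steps=[{"dx": 0,"dy": 0,"dz": 1,"spin": 0},{"dx": 0,"dy": 0,"dz": 1,"spin": 0},{"dx": 0,"dy": 0,"dz": 0.3,"spin": 0},{"dx": 0,"dy": 0,"dz": 0,"spin": 0}])

```text
time: 20.25
ee_pos: [0.5972, 0.201, 0.2882]
eef_rot: [-0.118, 0.993, 0.017, 0.012]
ft_force: [1.4, 3.6, 8.0]
width: 0.0138
grip_force: 25.1
```

Call:
move_arm(steps=[{"dx": 0,"dy": 0,"dz": 0.3,"spin": 0},{"dx": 0,"dy": 0,"dz": 0.3,"spin": 0},{"dx": 0,"dy": 0,"dz": 0,"spin": 0}])

```text
time: 20.55
ee_pos: [0.5986, 0.2022, 0.286]
eef_rot: [-0.118, 0.993, 0.018, 0.016]
ft_force: [0.1, 3.5, 27.9]
width: 0.0136
grip_force: 25.2
```

Call:
move_arm(steps=[{"dx": 0,"dy": 0,"dz": 0.3,"spin": 0},{"dx": 0,"dy": 0,"dz": 0.3,"spin": 0},{"dx": 0,"dy": 0,"dz": 0,"spin": 0}])

```text
time: 20.85
ee_pos: [0.5989, 0.2025, 0.2811]
eef_rot: [-0.118, 0.993, 0.018, 0.016]
ft_force: [-0.2, 2.4, 36.1]
width: 0.0135
grip_force: 25.3
```

Call:
move_arm(steps=[{"dx": 0,"dy": 0,"dz": -0.3,"spin": 0},{"dx": 0,"dy": 0,"dz": -0.1,"spin": 0}])

```text
time: 21.05
ee_pos: [0.5979, 0.2013, 0.2815]
eef_rot: [-0.118, 0.993, 0.017, 0.014]
ft_force: [4.0, 3.9, 7.4]
width: 0.0136
grip_force: 25.0
```

```bash
python3 - <<'E'
from h import *
s,M=show(); print("yaw y",np.degrees(np.arctan2(M[1,1],M[0,1])),"g",s["ee_pos"]+.164*M[:,2], s["ft_force"])
a=np.radians(14)
p=s["ee_pos"]+[0,0,.13]; tgt=np.array([.84*np.cos(a),.84*np.sin(a),.42])
print((M.T@(tgt-p))*100, M.T@np.array([np.cos(a),np.sin(a),0])*4.5)
E
```

```text
t 21.05 p [0.5979 0.2013 0.2815] r 0.631 az 18.6 lean 2.52 at 58.5 ytool [-0.235  0.971  0.031] q [ 0.29  0.6  -0.92  1.57  0.49  1.18  1.09]
yaw y 103.6220906593121 g [0.60168826 0.2074393  0.11769882] [3.96712075 3.93274726 7.3894816 ]
[-21.16892182  -4.89802691  -0.33819235] [-4.49768224  0.02966641  0.14133082]
```

Call:
move_arm(steps=[{"dx": 0,"dy": 0,"dz": 0,"spin": 0},{"dx": 0,"dy": 0,"dz": 0,"spin": 0},{"dx": 0,"dy": 0,"dz": 0,"spin": 0},{"dx": 0,"dy": 0,"dz": 0,"spin": 0},{"dx": 0,"dy": 0,"dz": 0,"spin": 0},{"dx": 0,"dy": 0,"dz": -2,"spin": 0},{"dx": 0,"dy": 0,"dz": -4,"spin": 0},{"dx": 0,"dy": 0,"dz": -4,"spin": 0},{"dx": 0,"dy": 0,"dz": -4,"spin": 0}], claw=6)

```text
time: 21.95
ee_pos: [0.5943, 0.1945, 0.4202]
eef_rot: [-0.118, 0.993, 0.016, 0.01]
ft_force: [0.7, -0.1, -0.7]
width: 0.0597
grip_force: 0.0
```

Call:
move_arm(steps=[{"dx": -4.2,"dy": -1,"dz": 0,"spin": 0},{"dx": -4.2,"dy": -1,"dz": 0,"spin": 0},{"dx": -4.2,"dy": -1,"dz": 0,"spin": 0},{"dx": -4.2,"dy": -1,"dz": 0,"spin": 0},{"dx": -4.2,"dy": -1,"dz": 0,"spin": 0},{"dx": -4.5,"dy": 0,"dz": 0.1,"spin": 0},{"dx": -4.5,"dy": 0,"dz": 0.1,"spin": 0},{"dx": -4.5,"dy": 0,"dz": 0,"spin": 0},{"dx": -4.5,"dy": 0,"dz": 0,"spin": 0},{"dx": -4.5,"dy": 0,"dz": 0,"spin": 0},{"dx": -4.5,"dy": 0,"dz": 0,"spin": 0},{"dx": -4.5,"dy": 0,"dz": 0,"spin": 0}])

```text
time: 23.15
ee_pos: [0.8762, 0.1785, 0.3822]
eef_rot: [-0.09, 0.995, 0.03, 0.01]
ft_force: [-0.5, -0.6, -0.3]
width: 0.0599
grip_force: 0.0
```

```bash
python3 - <<'E'
from h import *
s,M=show(); a=np.radians(14);print(M.T@np.array([np.cos(a),np.sin(a),0])*4.5)
E
```

```text
t 23.15 p [0.8762 0.1785 0.3822] r 0.894 az 11.5 lean 3.64 at 76.1 ytool [-0.18   0.982  0.058] q [-0.28  1.18  0.4   0.18 -0.43  1.77  1.53]
[-4.48905938  0.28371701  0.13360585]
```

Call:
move_arm(steps=[{"dx": -4.5,"dy": 0.6,"dz": -1.5,"spin": 0},{"dx": -4.5,"dy": 0.6,"dz": -1.5,"spin": 0},{"dx": -4.5,"dy": 0.6,"dz": -1.5,"spin": 0},{"dx": -4.5,"dy": 0.6,"dz": -1.5,"spin": 0},{"dx": -4.5,"dy": 0.6,"dz": -1.5,"spin": 0},{"dx": -4.5,"dy": 0.6,"dz": -1.5,"spin": 0}])

```text
time: 23.75
ee_pos: [0.8911, 0.1978, 0.4146]
eef_rot: [-0.085, 0.991, 0.041, 0.09]
ft_force: [-2.3, 13.3, 0.9]
width: 0.0595
grip_force: 0.0
```

```bash
python3 - <<'E'
from h import *
s,M=show(); a=np.radians(14);print(M.T@np.array([np.cos(a),np.sin(a),0])*4.5)
E
```

```text
t 23.75 p [0.8911 0.1978 0.4146] r 0.913 az 12.5 lean 11.38 at 29.1 ytool [-0.176  0.982  0.065] q [-0.33  1.21  1.25  0.16 -1.27  1.68  1.56]
[-4.40721214  0.3025597   0.85728572]
```

Call:
move_arm(steps=[{"dx": -4.4,"dy": 0.3,"dz": -1.5,"spin": 0},{"dx": -4.4,"dy": 0.3,"dz": -1.5,"spin": 0},{"dx": -4.4,"dy": 0.3,"dz": -1.5,"spin": 0},{"dx": -4.4,"dy": 0.3,"dz": -1.5,"spin": 0},{"dx": -4.4,"dy": 0.3,"dz": -1.5,"spin": 0},{"dx": -4.4,"dy": 0.3,"dz": -1.5,"spin": 0}])

```text
time: 24.35
ee_pos: [0.8976, 0.1988, 0.4855]
eef_rot: [-0.081, 0.978, 0.055, 0.186]
ft_force: [0.4, -0.6, 0.5]
width: 0.0602
grip_force: 0.0
```

```bash
python3 - <<'E'
from h import *
s,M=show(); a=np.radians(14);print(s["ft_force"],M.T@np.array([np.cos(a),np.sin(a),0])*4.5)
E
```

```text
t 24.35 p [0.8976 0.1988 0.4855] r 0.919 az 12.5 lean 22.34 at 21.2 ytool [-0.179  0.981  0.077] q [-0.33  1.14  1.25  0.16 -1.27  1.56  1.56]
[ 0.41474204 -0.63956857  0.50288051] [-4.15779699  0.28806469  1.69698054]
```

Call:
move_arm(steps=[{"dx": -4.6,"dy": -0.8,"dz": -1.0,"spin": 0},{"dx": -4.6,"dy": -0.8,"dz": -1.0,"spin": 0},{"dx": -4.6,"dy": -0.8,"dz": -1.0,"spin": 0},{"dx": -4.6,"dy": -0.8,"dz": -1.0,"spin": 0},{"dx": -4.6,"dy": -0.8,"dz": -1.0,"spin": 0},{"dx": -4.6,"dy": -0.8,"dz": -1.0,"spin": 0},{"dx": -4.6,"dy": -0.8,"dz": -1.0,"spin": 0},{"dx": -4.6,"dy": -0.8,"dz": -1.0,"spin": 0},{"dx": -4.6,"dy": -0.8,"dz": -1.0,"spin": 0},{"dx": -4.6,"dy": -0.8,"dz": -1.0,"spin": 0}])

```text
time: 25.35
ee_pos: [0.9086, 0.107, 0.6081]
eef_rot: [-0.071, 0.936, 0.067, 0.339]
ft_force: [0.2, -0.6, 0.4]
width: 0.0599
grip_force: 0.0
```

```bash
python3 - <<'E'
from h import *
s,M=show(); a=np.radians(14);print(s["ft_force"],M.T@np.array([np.cos(a),np.sin(a),0])*4.5)
E
```

```text
t 25.35 p [0.9086 0.107  0.6081] r 0.915 az 6.7 lean 40.41 at 15.6 ytool [-0.179  0.981  0.078] q [-0.23  1.02  1.21  0.16 -1.27  1.36  1.65]
[ 0.22575556 -0.58482548  0.39462521] [-3.41508278  0.2883659   2.91617124]
```

Call:
move_arm(steps=[{"dx": -4.6,"dy": -0.6,"dz": -1.0,"spin": 0},{"dx": -4.6,"dy": -0.6,"dz": -1.0,"spin": 0},{"dx": -4.6,"dy": -0.6,"dz": -1.0,"spin": 0},{"dx": -4.6,"dy": -0.6,"dz": -1.0,"spin": 0},{"dx": -4.6,"dy": -0.6,"dz": -1.0,"spin": 0}])

```text
time: 25.85
ee_pos: [0.888, 0.0755, 0.69]
eef_rot: [-0.065, 0.907, 0.069, 0.409]
ft_force: [-0.2, -0.7, 0.0]
width: 0.0601
grip_force: 0.0
```

```bash
cat >> h.py <<'E'
def level_spin(M): # spin that makes tool y horizontal
    return -np.arctan2(M[2,1],-M[2,0]) 
E
python3 - <<'E'
from h import *
s,M=show()
for w in(level_spin(M),-level_spin(M)): print(w,(M@Ro.from_rotvec([0,0,w]).as_matrix())[:,1].round(3))
g=np.array([.6015,.207,.106]); tgt=g-(.164+.12)*M[:,2]; print("pregrasp",tgt, M.T@(tgt-s["ee_pos"])*100)
E
```

```text
t 25.85 p [0.888  0.0755 0.69  ] r 0.891 az 4.9 lean 49.06 at 13.7 ytool [-0.174  0.982  0.073] q [-0.2   0.94  1.19  0.16 -1.27  1.29  1.67]
-0.09669292942586222 [-0.236  0.972  0.   ]
0.09669292942586222 [-0.11   0.983  0.145]
pregrasp [0.39305368 0.15627941 0.29210092] [61.92687424 13.63929141 -8.80808087]
```

Call:
move_arm(steps=[{"dx": 0,"dy": 0,"dz": 0,"spin": -0.097},{"dx": 0,"dy": 0,"dz": 0,"spin": 0}])

```text
time: 26.05
ee_pos: [0.8878, 0.0754, 0.6902]
eef_rot: [-0.109, 0.903, 0.049, 0.412]
ft_force: [1.1, 0.5, -0.3]
width: 0.0603
grip_force: 0.0
```

```bash
cat >> h.py <<'E'
def pre(g,back):
    s,M=show(); tgt=np.array(g)-(.164+back)*M[:,2]; d=M.T@(tgt-s["ee_pos"])*100; print("tgt",tgt.round(3),"d",d.round(2),np.linalg.norm(d).round(1),"level spin",level_spin(M).round(3),"yaw",np.degrees(np.arctan2(M[1,1],M[0,1])).round(1)); return s,M,d
E
python3 - <<'E'
from h import *
pre([.6015,.207,.106],.12)
E
```

```text
t 26.05 p [0.8878 0.0754 0.6902] r 0.891 az 4.9 lean 49.03 at 13.7 ytool [-0.238  0.971 -0.001] q [-0.2   0.94  1.19  0.16 -1.26  1.29  1.77]
tgt [0.393 0.156 0.292] d [60.27 19.67 -8.76] 64.0 level spin 0.002 yaw 103.7
```

Call:
move_arm(steps=[{"dx": 2,"dy": 0.65,"dz": -0.3,"spin": 0},{"dx": 2,"dy": 0.65,"dz": -0.3,"spin": 0},{"dx": 2.5,"dy": 0.8,"dz": -0.35,"spin": 0},{"dx": 2.5,"dy": 0.8,"dz": -0.35,"spin": 0},{"dx": 3,"dy": 1,"dz": -0.45,"spin": 0},{"dx": 3,"dy": 1,"dz": -0.45,"spin": 0},{"dx": 3,"dy": 1,"dz": -0.45,"spin": 0},{"dx": 3,"dy": 1,"dz": -0.45,"spin": 0},{"dx": 3,"dy": 1,"dz": -0.45,"spin": 0},{"dx": 3,"dy": 1,"dz": -0.45,"spin": 0},{"dx": 3,"dy": 1,"dz": -0.45,"spin": 0},{"dx": 3,"dy": 1,"dz": -0.45,"spin": 0}])

```text
time: 27.25
ee_pos: [0.6308, 0.1205, 0.4836]
eef_rot: [-0.106, 0.904, 0.049, 0.412]
ft_force: [-0.5, -1.4, 0.2]
width: 0.06
grip_force: 0.0
```

```bash
python3 - <<'E'
from h import *
pre([.6015,.207,.106],.12)
E
```

```text
t 27.25 p [0.6308 0.1205 0.4836] r 0.642 az 10.8 lean 49.04 at 13.5 ytool [-0.233  0.973  0.001] q [-1.47  0.15  1.33  1.77 -0.35  0.5   1.83]
tgt [0.393 0.157 0.292] d [29.07  9.05 -4.27] 30.7 level spin -0.002 yaw 103.4
```

Call:
move_arm(steps=[{"dx": 2.9,"dy": 0.9,"dz": -0.43,"spin": 0},{"dx": 2.9,"dy": 0.9,"dz": -0.43,"spin": 0},{"dx": 2.9,"dy": 0.9,"dz": -0.43,"spin": 0},{"dx": 2.9,"dy": 0.9,"dz": -0.43,"spin": 0},{"dx": 2.9,"dy": 0.9,"dz": -0.43,"spin": 0}])

```text
time: 27.75
ee_pos: [0.5431, 0.1302, 0.4151]
eef_rot: [-0.101, 0.909, 0.046, 0.403]
ft_force: [1.3, 0.0, -0.2]
width: 0.0601
grip_force: 0.0
```

```bash
python3 - <<'E'
from h import *
pre([.6015,.207,.106],.12)
E
```

```text
t 27.75 p [0.5431 0.1302 0.4151] r 0.558 az 13.5 lean 47.8 at 12.9 ytool [-0.222  0.975  0.002] q [-1.33 -0.19  0.92  2.04  0.6   0.44  1.  ]
tgt [0.396 0.16  0.297] d [17.94  6.13 -2.15] 19.1 level spin -0.003 yaw 102.8
```

Call:
move_arm(steps=[{"dx": 1.8,"dy": 0.6,"dz": -0.2,"spin": 0},{"dx": 1.8,"dy": 0.6,"dz": -0.2,"spin": 0},{"dx": 1.8,"dy": 0.6,"dz": -0.2,"spin": 0},{"dx": 1.8,"dy": 0.6,"dz": -0.2,"spin": 0},{"dx": 1.8,"dy": 0.6,"dz": -0.2,"spin": 0}])

```text
time: 28.25
ee_pos: [0.4708, 0.1434, 0.3547]
eef_rot: [-0.101, 0.909, 0.045, 0.402]
ft_force: [-0.1, -0.3, 0.0]
width: 0.06
grip_force: 0.0
```

```bash
python3 - <<'E'
from h import *
pre([.6015,.207,.106],.12)
E
```

```text
t 28.25 p [0.4708 0.1434 0.3547] r 0.492 az 16.9 lean 47.7 at 12.7 ytool [-0.219  0.976  0.001] q [-1.14 -0.25  0.63  2.24  0.91  0.41  0.61]
tgt [0.397 0.161 0.297] d [ 8.87  3.31 -1.19] 9.5 level spin -0.001 yaw 102.7
```

Call:
move_arm(steps=[{"dx": 1.48,"dy": 0.55,"dz": 0.6,"spin": 0},{"dx": 1.48,"dy": 0.55,"dz": 0.6,"spin": 0},{"dx": 1.48,"dy": 0.55,"dz": 0.6,"spin": 0},{"dx": 1.48,"dy": 0.55,"dz": 0.6,"spin": 0},{"dx": 1.48,"dy": 0.55,"dz": 0.6,"spin": 0},{"dx": 1.48,"dy": 0.55,"dz": 0.6,"spin": 0},{"dx": 0,"dy": 0,"dz": 0,"spin": -0.015}])

```text
time: 28.95
ee_pos: [0.4307, 0.1682, 0.2634]
eef_rot: [-0.109, 0.909, 0.041, 0.401]
ft_force: [0.4, -0.0, -0.0]
width: 0.06
grip_force: 0.0
```

```bash
python3 - <<'E'
from h import *
from bench import imaging
import cv2
s,M,d=pre([.6015,.207,.106],.0)
c=imaging.camera("scene"); w=imaging.camera("wrist"); X=np.array([.6015,.207,.102]); print(proj(c,X),proj(w,X+[0,0,.01]))
cv2.imwrite("pics/g6.png",np.vstack([cv2.resize(w["img"][:,:,::-1],(400,300)),cv2.resize(c["img"][165:285,220:380,::-1],(400,300))]))
E
```

```text
t 28.95 p [0.4307 0.1682 0.2634] r 0.462 az 21.3 lean 47.52 at 12.7 ytool [-0.231  0.973 -0.013] q [-1.03 -0.1   0.46  2.39  1.45  0.29 -0.07]
tgt [0.484 0.18  0.217] d [-0.21  0.03  7.15] 7.2 level spin 0.017 yaw 103.4
[280.5482537  235.44032134] [258.55211959 213.77185469]
```

View pics/g6.png

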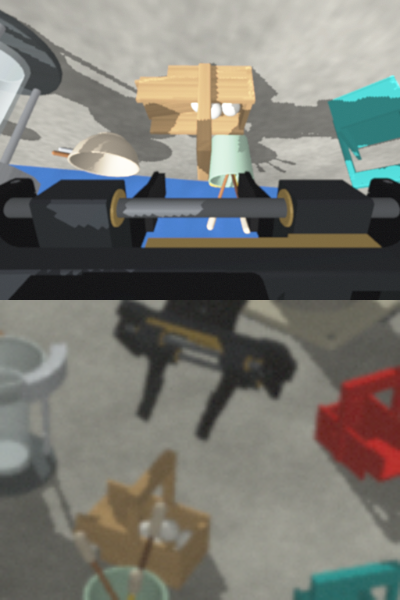

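Wrist view: the bar stands vertical at column 204 of the crop, rows 63–180, between the fingers. Scene crop: the bar runs from about (107,488) to (172,455). I check these against projections.

```bash
python3 - <<'E'
from h import *
from bench import imaging
c=imaging.camera("scene"); w=imaging.camera("wrist"); a=np.radians(13.7)
for d in(-.044,0,.044):
    X=np.array([.6015+d*np.cos(a),.207+d*np.sin(a),.112]); p=proj(c,X); q=proj(w,X)
    print(d,((p-[220,165])*2.5+[0,300]).round(),(q/1.28).round())
print(atz(c,220+139/2.5,165+170/2.5,.112), atz(w,204.5*1.28,63*1.28,.112),atz(w,203.5*1.28,180*1.28,.112))
E
```

```text
-0.044 [171. 447.] [202. 146.]
0 [152. 468.] [202. 165.]
0.044 [131. 492.] [202. 178.]
[0.61238195 0.19923195 0.112     ] [0.47011813 0.17649996 0.112     ] [0.65099893 0.22068008 0.112     ]
```

Call:
move_arm(steps=[{"dx": -0.1,"dy": 0,"dz": 1.2,"spin": 0},{"dx": -0.1,"dy": 0,"dz": 1.2,"spin": 0},{"dx": 0,"dy": 0,"dz": 1.2,"spin": 0},{"dx": 0,"dy": 0,"dz": 1.2,"spin": 0},{"dx": 0,"dy": 0,"dz": 1.2,"spin": 0},{"dx": 0,"dy": 0,"dz": 1.2,"spin": 0},{"dx": 0,"dy": 0,"dz": 0,"spin": 0.017}])

```text
time: 29.85
ee_pos: [0.4861, 0.1802, 0.2184]
eef_rot: [-0.101, 0.909, 0.044, 0.402]
ft_force: [0.7, 0.3, -0.5]
width: 0.0599
grip_force: 0.0
```

```bash
python3 - <<'E'
from h import *
s,M,d=pre([.603,.207,.104],.0); print(s["ft_force"])
E
```

```text
t 29.85 p [0.4861 0.1802 0.2184] r 0.518 az 20.3 lean 47.73 at 12.6 ytool [-0.219  0.976 -0.   ] q [-0.92  0.16  0.43  2.29  2.11  0.18 -0.78]
tgt [0.485 0.18  0.214] d [0.4  0.06 0.17] 0.4 level spin 0.001 yaw 102.7
[ 0.71051289  0.26324128 -0.52911099]
```

Call:
move_arm(steps=[{"dx": 0.3,"dy": 0.05,"dz": 0.15,"spin": -0.015},{"dx": 0,"dy": 0,"dz": 0,"spin": 0},{"dx": 0,"dy": 0,"dz": 0,"spin": 0},{"dx": 0,"dy": 0,"dz": 0,"spin": 0},{"dx": 0,"dy": 0,"dz": 0,"spin": 0},{"dx": 0,"dy": 0,"dz": 0,"spin": 0},{"dx": 0,"dy": 0,"dz": 0,"spin": 0},{"dx": 0,"dy": 0,"dz": 0,"spin": 0},{"dx": 0,"dy": 0,"dz": 0,"spin": 0},{"dx": 0,"dy": 0,"dz": 0,"spin": 0}], claw=0.5, squeeze=45)

```text
time: 30.85
ee_pos: [0.4841, 0.1806, 0.215]
eef_rot: [-0.108, 0.908, 0.042, 0.402]
ft_force: [-1.8, 0.5, -0.5]
width: 0.014
grip_force: 44.8
```

```bash
python3 - <<'E'
from h import *
s,M,d=pre([.603,.207,.104],.0); print(s["ft_force"],s["width"],s["grip_force"]); print("up 1cm",M.T@[0,0,1.], "to jar hover")
E
```

```text
t 30.85 p [0.4841 0.1806 0.215 ] r 0.517 az 20.5 lean 47.68 at 12.7 ytool [-0.23   0.973 -0.011] q [-0.91  0.16  0.42  2.29  2.14  0.19 -0.8 ]
tgt [0.485 0.18  0.214] d [ 0.01 -0.04  0.08] 0.1 level spin 0.015 yaw 103.3
[-1.84370497  0.50107786 -0.51436361] 0.013976797299739064 44.844610495492816
up 1cm [-0.73934511 -0.01119042 -0.67323367] to jar hover
```

```bash
cat >> h.py <<'E'
def pour(M,psis,yaw=103.5):
    Rt=Ro.from_euler("z",yaw,degrees=True).as_matrix()
    for p in psis:
        A=M@Ro.from_rotvec([0,0,p]).as_matrix()@M.T@Rt  # tray axes in world after spin (M level now)
        lip=A@[-.077,0,-.075]; sides=[A@np.array([-.077,y,-.075]) for y in(-.031,.031)]
        fl=A@np.array([-np.cos(.1745),0,np.sin(.1745)]) # floor direction to the lip
        low=min((A@np.array([x,y,-.102]) for x in(-.077,.053) for y in(-.044,.044)),key=lambda v:v[2])
        print(round(p,2),"lip",lip.round(3),"sides",np.round(sides,3).tolist(),"floor dir",fl.round(2),"low",low.round(3),"gotcp",(-.164*M[:,2]).round(3))
E
python3 - <<'E'
from h import *
s,M=show(); pour(M,[.2,.5,.8,1.1,1.3,1.45])
E
```

```text
t 30.85 p [0.4841 0.1806 0.215 ] r 0.517 az 20.5 lean 47.68 at 12.7 ytool [-0.23   0.973 -0.011] q [-0.91  0.16  0.42  2.29  2.14  0.19 -0.8 ]
0.2 lip [ 0.006 -0.065 -0.086] sides [[0.037, -0.062, -0.086], [-0.025, -0.068, -0.085]] floor dir [ 0.1  -0.99  0.03] low [ 0.049 -0.056 -0.113] gotcp [-0.118 -0.027  0.11 ]
0.5 lip [-0.01  -0.045 -0.097] sides [[0.021, -0.047, -0.099], [-0.041, -0.042, -0.096]] floor dir [-0.1  -0.98 -0.19] low [ 0.034 -0.039 -0.125] gotcp [-0.118 -0.027  0.11 ]
0.8 lip [-0.021 -0.02  -0.104] sides [[0.008, -0.028, -0.108], [-0.051, -0.011, -0.099]] floor dir [-0.31 -0.87 -0.38] low [ 0.022 -0.017 -0.132] gotcp [-0.118 -0.027  0.11 ]
1.1 lip [-0.027  0.008 -0.104] sides [[-0.0, -0.005, -0.112], [-0.054, 0.021, -0.095]] floor dir [-0.49 -0.69 -0.53] low [ 0.014  0.009 -0.134] gotcp [-0.118 -0.027  0.11 ]
1.3 lip [-0.028  0.027 -0.1  ] sides [[-0.004, 0.012, -0.111], [-0.053, 0.041, -0.089]] floor dir [-0.59 -0.54 -0.6 ] low [ 0.012  0.026 -0.132] gotcp [-0.118 -0.027  0.11 ]
1.45 lip [-0.027  0.04  -0.096] sides [[-0.004, 0.024, -0.109], [-0.05, 0.056, -0.083]] floor dir [-0.65 -0.41 -0.64] low [ 0.012  0.039 -0.129] gotcp [-0.118 -0.027  0.11 ]
```

Call:
move_arm(steps=[{"dx": -0.4,"dy": 0,"dz": -0.36,"spin": 0},{"dx": -0.8,"dy": 0,"dz": -0.73,"spin": 0},{"dx": -0.9,"dy": 0,"dz": -0.82,"spin": 0},{"dx": -0.9,"dy": 0,"dz": -0.82,"spin": 0},{"dx": -0.9,"dy": 0,"dz": -0.82,"spin": 0},{"dx": -0.9,"dy": 0,"dz": -0.82,"spin": 0}])

```text
time: 31.45
ee_pos: [0.4836, 0.1807, 0.2796]
eef_rot: [-0.108, 0.909, 0.041, 0.401]
ft_force: [-0.3, 1.0, -4.2]
width: 0.0132
grip_force: 44.8
```

```bash
python3 - <<'E'
from h import *
s,M=show(); print(s["ft_force"],level_spin(M),M.T@[0,0,1.],s["ee_pos"]+.164*M[:,2])
E
```

```text
t 31.45 p [0.4836 0.1807 0.2796] r 0.516 az 20.5 lean 47.58 at 12.6 ytool [-0.229  0.973 -0.012] q [-1.12  0.    0.61  2.26  1.26  0.22  0.14]
[-0.25277076  0.96810203 -4.21676539] 0.01620473409090396 [-0.73816001 -0.01196273 -0.6745196 ] [0.60170929 0.2072047  0.16899779]
```

Call:
move_arm(steps=[{"dx": -0.9,"dy": -0.02,"dz": -0.82,"spin": 0},{"dx": -1.25,"dy": -0.02,"dz": -1.14,"spin": 0},{"dx": -1.25,"dy": -0.02,"dz": -1.14,"spin": 0},{"dx": -1.25,"dy": -0.02,"dz": -1.14,"spin": 0},{"dx": -1.25,"dy": -0.02,"dz": -1.14,"spin": 0},{"dx": -1.25,"dy": -0.02,"dz": -1.14,"spin": 0},{"dx": -1.25,"dy": -0.02,"dz": -1.14,"spin": 0},{"dx": -1.0,"dy": -0.02,"dz": -0.92,"spin": 0},{"dx": -0.7,"dy": 0,"dz": -0.64,"spin": 0},{"dx": 0,"dy": 0,"dz": 0,"spin": 0.016}])

```text
time: 32.45
ee_pos: [0.4839, 0.1809, 0.4173]
eef_rot: [-0.1, 0.909, 0.045, 0.402]
ft_force: [-0.8, 0.4, -2.7]
width: 0.0134
grip_force: 44.8
```

```bash
python3 - <<'E'
from h import *
s,M=show(); g=s["ee_pos"]+.164*M[:,2];print(s["ft_force"],s["width"],level_spin(M),g, M.T@(np.array([.596,.075,.306])-g)*100)
E
```

```text
t 32.45 p [0.4839 0.1809 0.4173] r 0.517 az 20.5 lean 47.72 at 12.7 ytool [-0.218  0.976  0.002] q [-1.2  -0.25  0.61  2.11  0.79  0.55  0.7 ]
[-0.76564481  0.37263586 -2.73473762] 0.013406728848475748 -0.0022550081624833867 [0.60232292 0.20754148 0.30702302] [  2.42235406 -12.79619593  -2.54406399]
```

Call:
move_arm(steps=[{"dx": 0.15,"dy": -0.8,"dz": -0.16,"spin": 0},{"dx": 0.27,"dy": -1.4,"dz": -0.28,"spin": 0},{"dx": 0.3,"dy": -1.6,"dz": -0.32,"spin": 0},{"dx": 0.3,"dy": -1.6,"dz": -0.32,"spin": 0},{"dx": 0.3,"dy": -1.6,"dz": -0.32,"spin": 0},{"dx": 0.3,"dy": -1.6,"dz": -0.32,"spin": 0},{"dx": 0.3,"dy": -1.6,"dz": -0.32,"spin": 0},{"dx": 0.27,"dy": -1.4,"dz": -0.28,"spin": 0},{"dx": 0.2,"dy": -1.0,"dz": -0.2,"spin": 0},{"dx": 0,"dy": 0,"dz": 0,"spin": 0}])

```text
time: 33.45
ee_pos: [0.4774, 0.0478, 0.415]
eef_rot: [-0.099, 0.91, 0.044, 0.401]
ft_force: [0.1, 0.8, -3.2]
width: 0.0137
grip_force: 44.8
```

```bash
cat > p.py <<'E'
from h import *
# rows: keep the exit point (between lip middle and its low side) at E while spinning in equal steps
s,M=show(); g=s["ee_pos"]+.164*M[:,2]; print("g",g,s["ft_force"],"lv",level_spin(M))
E=np.array([.607,.0]); Rt=Ro.from_euler("z",np.degrees(np.arctan2(M[1,1],M[0,1])),degrees=True).as_matrix()
K=M.T@Rt; n=10; dp=.12
gp=g
for i in range(n):
    Mi=M@Ro.from_rotvec([0,0,i*dp]).as_matrix(); Mn=M@Ro.from_rotvec([0,0,(i+1)*dp]).as_matrix()
    ex=Mn@K@[-.077,-.015,-.075]; lo=min((Mn@K@np.array([-.077,y,-.102]))[2] for y in(-.044,.044))
    f=min(1,(i+1)/4)
    gt=np.array([*(E-ex[:2]),.306]); gn=g+(gt-g)*f if f<1 else gt
    print(round((i+1)*dp,2),"g",gn.round(3),"row",(Mi.T@(gn-gp)*100).round(2),"low z",(gn[2]+lo).round(3)); gp=gn
E
python3 p.py
```

```text
t 33.45 p [0.4774 0.0478 0.415 ] r 0.48 az 5.7 lean 47.61 at 12.5 ytool [-0.216  0.976  0.001] q [-1.12 -0.47  0.75  2.19  0.74  0.55  1.  ]
g [0.5956322  0.07411701 0.30442302] [ 0.14850352  0.82146569 -3.24521085] lv -0.001932893059797883
0.12 g [0.592 0.072 0.305] row [ 0.2  -0.09 -0.28] low z 0.196
0.24 g [0.593 0.068 0.305] row [-0.03 -0.44 -0.08] low z 0.191
0.36 g [0.596 0.06  0.306] row [-0.34 -0.81  0.09] low z 0.186
0.48 g [0.602 0.047 0.306] row [-0.71 -1.16  0.22] low z 0.182
0.6 g [0.608 0.039 0.306] row [-0.64 -0.73  0.26] low z 0.178
0.72 g [0.612 0.03  0.306] row [-0.71 -0.72  0.2 ] low z 0.175
0.84 g [0.616 0.02  0.306] row [-0.78 -0.7   0.14] low z 0.173
0.96 g [0.62  0.01  0.306] row [-0.84 -0.66  0.07] low z 0.172
1.08 g [ 0.622 -0.     0.306] row [-0.88 -0.61  0.01] low z 0.172
1.2 g [ 0.624 -0.011  0.306] row [-0.92 -0.54 -0.05] low z 0.172
```

Call:
move_arm(steps=[{"dx": 0.2,"dy": -0.09,"dz": -0.28,"spin": 0.12},{"dx": -0.03,"dy": -0.44,"dz": -0.08,"spin": 0.12},{"dx": -0.34,"dy": -0.81,"dz": 0.09,"spin": 0.12}])

```text
time: 33.75
ee_pos: [0.4777, 0.0364, 0.4163]
eef_rot: [0.065, 0.913, 0.117, 0.387]
ft_force: [-0.7, -0.6, -3.7]
width: 0.014
grip_force: 44.9
```

```bash
python3 - <<'E'
from h import *
s,M=show(); print("g",s["ee_pos"]+.164*M[:,2],"psi",level_spin(M),s["ft_force"],s["width"])
E
```

```text
t 33.75 p [0.4777 0.0364 0.4163] r 0.479 az 4.4 lean 47.63 at 12.7 ytool [0.029 0.964 0.264] q [-1.05 -0.45  0.72  2.19  0.65  0.52  0.74]
g [0.59586337 0.06310629 0.30582104] psi -0.36493842254787223 [-0.68444173 -0.5835524  -3.69832482] 0.014042167687526643
```

Call:
move_arm(steps=[{"dx": -0.7,"dy": -1.3,"dz": 0.22,"spin": 0.12},{"dx": -0.64,"dy": -0.75,"dz": 0.26,"spin": 0.12},{"dx": 0,"dy": 0,"dz": 0,"spin": 0},{"dx": -0.71,"dy": -0.72,"dz": 0.2,"spin": 0.12},{"dx": 0,"dy": 0,"dz": 0,"spin": 0},{"dx": -0.78,"dy": -0.7,"dz": 0.14,"spin": 0.12},{"dx": 0,"dy": 0,"dz": 0,"spin": 0},{"dx": -0.84,"dy": -0.66,"dz": 0.07,"spin": 0.12},{"dx": 0,"dy": 0,"dz": 0,"spin": 0},{"dx": -0.88,"dy": -0.61,"dz": 0,"spin": 0.12},{"dx": -0.92,"dy": -0.54,"dz": -0.05,"spin": 0.12},{"dx": 0,"dy": 0,"dz": 0,"spin": 0}])

```text
time: 34.95
ee_pos: [0.5059, -0.0364, 0.4171]
eef_rot: [0.429, 0.808, 0.263, 0.307]
ft_force: [0.5, -0.3, -1.7]
width: 0.014
grip_force: 44.9
```

```bash
python3 - <<'E'
from h import *
from bench import imaging
import cv2
s,M=show(); print("g",s["ee_pos"]+.164*M[:,2],"psi",level_spin(M),s["ft_force"],s["width"])
c=imaging.camera("scene"); w=imaging.camera("wrist")
cv2.imwrite("pics/p7.png",np.hstack([cv2.resize(c["img"][140:260,170:330,::-1],(480,360)),cv2.resize(w["img"][:240,:,::-1],(320,360))[:, :]]))
E
```

```text
t 34.95 p [ 0.5059 -0.0364  0.4171] r 0.507 az -4.1 lean 47.7 at 12.6 ytool [0.531 0.494 0.688] q [-0.98 -0.39  0.86  2.12  0.35  0.46  0.32]
g [ 0.6242932  -0.00988015  0.30670096] psi -1.196556913166603 [ 0.48283629 -0.33338382 -1.7496006 ] 0.014002458775691383
```

View pics/p7.png

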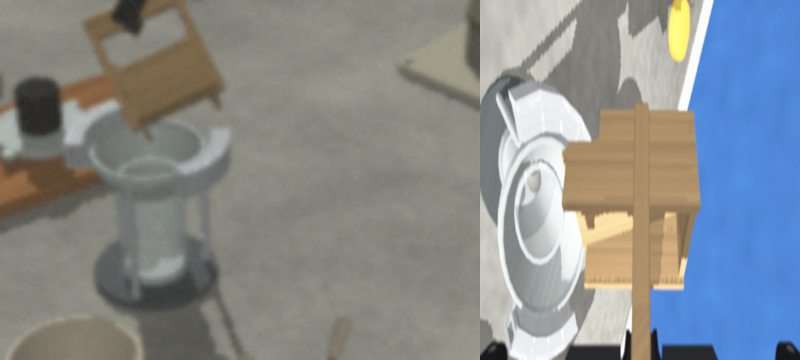

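The tray looks empty, with a pebble visible down in the funnel's throat at (533,182) in the right-hand crop. I tip a little further and weigh the tray through the wrist force.

Call:
move_arm(steps=[{"dx": -0.9,"dy": -0.5,"dz": -0.1,"spin": 0.12},{"dx": 0,"dy": 0,"dz": 0,"spin": 0},{"dx": 0,"dy": 0,"dz": 0,"spin": 0},{"dx": 0,"dy": 0,"dz": 0,"spin": 0}])

```text
time: 35.45
ee_pos: [0.5065, -0.0455, 0.4166]
eef_rot: [0.476, 0.781, 0.281, 0.29]
ft_force: [-0.1, -0.0, -2.7]
width: 0.0135
grip_force: 44.9
```

```bash
python3 - <<'E'
from h import *
from bench import imaging,telemetry
f=[]
for i in range(8):
    w=imaging.camera("wrist"); f.append(telemetry.read_state()["ft_force"][2])
print(np.mean(f),np.std(f))
s,M=show()
# bright round spots in the wrist image inside tray / funnel
import cv2
cv2.imwrite("pics/w8.png",w["img"][:,:,::-1]); np.savez("pics/w8.npz",**w)
X=np.array([.6025,-.022,.03]); print("jar floor px",proj(w,X))
E
```

```text
-2.743755662351061 0.2602507775538483
t 35.85 p [ 0.5066 -0.0463  0.4166] r 0.509 az -5.2 lean 47.7 at 12.7 ytool [0.582 0.385 0.717] q [-0.97 -0.39  0.88  2.12  0.3   0.46  0.26]
jar floor px [ 68.57489764 129.67222497]
```

```bash
python3 - <<'E'
from h import *
s,M=show(); g=s["ee_pos"]+.164*M[:,2]; gt=np.array([.596,.10,.34]); n=11; dp=level_spin(M)/n; print("spin/row",dp,g)
for i in range(n):
    print((M@Ro.from_rotvec([0,0,i*dp]).as_matrix()).T.dot((gt-g)/n*100).round(2))
E
```

```text
t 35.85 p [ 0.5066 -0.0463  0.4166] r 0.509 az -5.2 lean 47.7 at 12.7 ytool [0.582 0.385 0.717] q [-0.97 -0.39  0.88  2.12  0.3   0.46  0.26]
spin/row -0.1200280386983872 [ 0.62490652 -0.01962224  0.30626078]
[ 1.03  0.49 -0.22]
[ 0.96  0.61 -0.22]
[ 0.89  0.72 -0.22]
[ 0.79  0.82 -0.22]
[ 0.69  0.91 -0.22]
[ 0.58  0.98 -0.22]
[ 0.45  1.04 -0.22]
[ 0.33  1.09 -0.22]
[ 0.19  1.12 -0.22]
[ 0.06  1.14 -0.22]
[-0.08  1.14 -0.22]
```

Call:
move_arm(steps=[{"dx": 1.03,"dy": 0.49,"dz": -0.22,"spin": -0.12},{"dx": 0.96,"dy": 0.61,"dz": -0.22,"spin": -0.12},{"dx": 0.89,"dy": 0.72,"dz": -0.22,"spin": -0.12},{"dx": 0.79,"dy": 0.82,"dz": -0.22,"spin": -0.12},{"dx": 0.69,"dy": 0.91,"dz": -0.22,"spin": -0.12},{"dx": 0.58,"dy": 0.98,"dz": -0.22,"spin": -0.12},{"dx": 0.45,"dy": 1.04,"dz": -0.22,"spin": -0.12},{"dx": 0.33,"dy": 1.09,"dz": -0.22,"spin": -0.12},{"dx": 0.19,"dy": 1.12,"dz": -0.22,"spin": -0.12},{"dx": 0.06,"dy": 1.14,"dz": -0.22,"spin": -0.12},{"dx": -0.08,"dy": 1.14,"dz": -0.22,"spin": -0.12},{"dx": 0,"dy": 0,"dz": 0,"spin": 0}])

```text
time: 37.05
ee_pos: [0.4774, 0.0747, 0.4509]
eef_rot: [-0.103, 0.909, 0.045, 0.402]
ft_force: [0.1, -0.0, -1.8]
width: 0.0135
grip_force: 44.8
```

```bash
python3 - <<'E'
from h import *
from bench import imaging,telemetry
import cv2
f=[]
for i in range(4): w=imaging.camera("wrist"); f.append(telemetry.read_state()["ft_force"][2])
s,M=show(); g=s["ee_pos"]+.164*M[:,2]; print(np.mean(f),"g",g,"lv",level_spin(M))
old=cv2.imread("pics/g6.png")  # before: pebbles visible in upper half
def white(I): # BGR
    h=cv2.cvtColor(I,cv2.COLOR_BGR2HSV); return ((h[...,1]<40)&(h[...,2]>185)).astype(np.uint8)
Rt=Ro.from_euler("z",np.degrees(np.arctan2(M[1,1],M[0,1])),degrees=True).as_matrix()
def rep(n,c):
    pts=np.array([proj(c,g+Rt@np.array([x,y,-.07])) for x,y in[(-.077,-.044),(-.077,.044),(.053,.044),(.053,-.044)]])
    m=np.zeros(c["img"].shape[:2],np.uint8); cv2.fillConvexPoly(m,pts.astype(int),1)
    k=white(c["img"][:,:,::-1].copy())*m; print(n,pts.round().tolist(),"white px in tray",k.sum(),"area",m.sum(), "mean rgb",c["img"][m>0].mean(0).round())
rep("wrist",w)
sc=imaging.camera("scene"); tp=imaging.camera("top"); rep("scene",sc)
# jar inside: compare scene jar-body with first picture
c0=C["scene"]
for z in(.02,.03,.04,.06,.08): p=proj(sc,[.6025,-.022,z]).round().astype(int); print(z,p,c0["img"][p[1],p[0]-6:p[0]+7:3].mean(1).round(),sc["img"][p[1],p[0]-6:p[0]+7:3].mean(1).round())
# reference: white pixels in the first scene picture's tray
k=white(c0["img"][:,:,::-1].copy()); print("first scene tray white",k[255:268,308:340].sum())
# stray white blobs in top image
k0=white(C["top"]["img"][:,:,::-1].copy());k1=white(tp["img"][:,:,::-1].copy()); n,l,st,ce=cv2.connectedComponentsWithStats(k1); print("top blobs",[(st[i,4],ce[i].round().tolist()) for i in range(1,n) if 3<st[i,4]<200])
n,l,st,ce=cv2.connectedComponentsWithStats(k0); print("top0 blobs",[(st[i,4],ce[i].round().tolist()) for i in range(1,n) if 3<st[i,4]<200])
E
```

```text
t 37.25 p [0.4779 0.0726 0.4503] r 0.483 az 8.6 lean 47.68 at 12.7 ytool [-0.217  0.976  0.003] q [-1.11 -0.45  0.67  2.13  0.7   0.62  1.  ]
-2.3853047450051026 g [0.59616746 0.09920016 0.33992486] lv -0.0038177003057122245
wrist [[166.0, 179.0], [117.0, 103.0], [353.0, 102.0], [320.0, 178.0]] white px in tray 300 area 15131 mean rgb [215. 185. 138.]
scene [[217.0, 164.0], [236.0, 151.0], [278.0, 163.0], [261.0, 178.0]] white px in tray 0 area 926 mean rgb [118. 101.  75.]
0.02 [222 225] [150. 162. 161. 159. 159.] [131. 135. 134. 138. 138.]
0.03 [222 222] [140. 157. 158. 155. 133.] [127. 133. 134. 134. 125.]
0.04 [222 220] [119. 127. 134. 128. 120.] [127. 135. 132. 133. 126.]
0.06 [222 214] [124. 131. 132. 126. 125.] [129. 134. 136. 133. 127.]
0.08 [221 209] [124. 127. 131. 130. 124.] [127. 135. 136. 133. 130.]
first scene tray white 4
top blobs [(np.int32(116), [306.0, 163.0]), (np.int32(17), [278.0, 157.0]), (np.int32(4), [360.0, 178.0]), (np.int32(5), [361.0, 209.0]), (np.int32(7), [368.0, 214.0]), (np.int32(81), [75.0, 285.0])]
top0 blobs [(np.int32(190), [244.0, 114.0]), (np.int32(7), [305.0, 155.0]), (np.int32(16), [260.0, 169.0]), (np.int32(11), [309.0, 173.0]), (np.int32(40), [264.0, 183.0]), (np.int32(12), [178.0, 194.0]), (np.int32(15), [187.0, 203.0])]
```

The wrist force now reads 2.4 N, which is the empty tray. I carry it back to the free spot.

Call:
move_arm(steps=[{"dx": -0.26,"dy": 1.466,"dz": 0.287,"spin": -0.019},{"dx": -0.26,"dy": 1.466,"dz": 0.287,"spin": 0},{"dx": -0.26,"dy": 1.466,"dz": 0.287,"spin": 0},{"dx": -0.26,"dy": 1.466,"dz": 0.287,"spin": 0},{"dx": -0.26,"dy": 1.466,"dz": 0.287,"spin": 0},{"dx": -0.26,"dy": 1.466,"dz": 0.287,"spin": 0},{"dx": -0.26,"dy": 1.466,"dz": 0.287,"spin": 0}])

```text
time: 38.05
ee_pos: [0.4804, 0.181, 0.449]
eef_rot: [-0.11, 0.908, 0.041, 0.402]
ft_force: [-0.4, 0.8, -2.6]
width: 0.0138
grip_force: 44.8
```

Call:
move_arm(steps=[{"dx": 1.2,"dy": 0,"dz": 1.1,"spin": 0},{"dx": 1.3,"dy": 0,"dz": 1.19,"spin": 0},{"dx": 1.3,"dy": 0,"dz": 1.19,"spin": 0},{"dx": 1.3,"dy": 0,"dz": 1.19,"spin": 0},{"dx": 1.3,"dy": 0,"dz": 1.19,"spin": 0},{"dx": 1.3,"dy": 0,"dz": 1.19,"spin": 0},{"dx": 1.3,"dy": 0,"dz": 1.19,"spin": 0},{"dx": 1.3,"dy": 0,"dz": 1.19,"spin": 0},{"dx": 1.3,"dy": 0,"dz": 1.19,"spin": 0},{"dx": 1.3,"dy": 0,"dz": 1.19,"spin": 0}])

```text
time: 39.05
ee_pos: [0.4814, 0.1781, 0.2734]
eef_rot: [-0.11, 0.908, 0.042, 0.402]
ft_force: [0.3, -0.7, -1.9]
width: 0.0134
grip_force: 44.8
```

```bash
python3 - <<'E'
from h import *
from bench import imaging
import cv2
s,M=show(); g=s["ee_pos"]+.164*M[:,2]; print("g",g,"lv",level_spin(M),s["ft_force"])
print((M.T@(np.array([.601,.207,.104])-g)*100).round(2), "down",M.T@[0,0,-1.])
w=imaging.camera("wrist"); h=cv2.cvtColor(w["img"],cv2.COLOR_RGB2HSV); k=((h[...,1]<40)&(h[...,2]>185)).astype(np.uint8)
n,l,st,ce=cv2.connectedComponentsWithStats(k); print([(st[i,4],ce[i].round().tolist()) for i in range(1,n) if st[i,4]>60]); print(proj(w,g+[-.01,.04,-.07]),proj(w,g+[.015,-.07,-.07]))
E
```

```text
t 39.05 p [0.4814 0.1781 0.2734] r 0.513 az 20.3 lean 47.65 at 12.8 ytool [-0.233  0.972 -0.013] q [-1.01  0.01  0.5   2.27  1.33  0.21  0.06]
g [0.59960831 0.20503698 0.16296102] lv 0.017056500334081334 [ 0.28991965 -0.67330932 -1.92345275]
[4.23 0.23 4.1 ] down [0.73894301 0.012605   0.67365001]
[(np.int32(4606), [168.0, 36.0]), (np.int32(18022), [410.0, 47.0]), (np.int32(311), [290.0, 11.0]), (np.int32(483), [239.0, 29.0]), (np.int32(304), [146.0, 70.0]), (np.int32(11255), [63.0, 148.0]), (np.int32(1724), [414.0, 185.0]), (np.int32(166), [499.0, 184.0]), (np.int32(2032), [462.0, 220.0]), (np.int32(412), [285.0, 201.0]), (np.int32(119), [312.0, 210.0]), (np.int32(125), [298.0, 212.0]), (np.int32(151), [322.0, 210.0])]
[318.39461623 148.79404909] [155.63716616 145.9581343 ]
```

Call:
move_arm(steps=[{"dx": 0.89,"dy": 0.02,"dz": 0.81,"spin": 0},{"dx": 0.89,"dy": 0.02,"dz": 0.81,"spin": 0},{"dx": 0.89,"dy": 0.02,"dz": 0.81,"spin": 0},{"dx": 0.89,"dy": 0.02,"dz": 0.81,"spin": 0},{"dx": 0.4,"dy": 0,"dz": 0.37,"spin": 0},{"dx": 0,"dy": 0,"dz": 0,"spin": 0}])

```text
time: 39.7
ee_pos: [0.4814, 0.1779, 0.2202]
eef_rot: [-0.11, 0.908, 0.041, 0.402]
ft_force: [-0.4, -0.5, -1.8]
width: 0.0135
grip_force: 44.8
```

```bash
python3 - <<'E'
from h import *
s,M=show(); g=s["ee_pos"]+.164*M[:,2]; print("g",g,"lv",level_spin(M),s["ft_force"])
E
```

```text
t 39.7 p [0.4814 0.1779 0.2202] r 0.513 az 20.3 lean 47.61 at 12.7 ytool [-0.233  0.972 -0.014] q [-0.92  0.14  0.43  2.3   2.07  0.18 -0.72]
g [0.5995552  0.20458653 0.1095948 ] lv 0.019181481537280384 [-0.40524029 -0.48952699 -1.78898072]
```

Call:
move_arm(steps=[{"dx": 0.22,"dy": 0,"dz": 0.2,"spin": 0.003},{"dx": 0.15,"dy": 0,"dz": 0.13,"spin": 0},{"dx": 0,"dy": 0,"dz": 0,"spin": 0}])

```text
time: 40.0
ee_pos: [0.4816, 0.1775, 0.2161]
eef_rot: [-0.108, 0.908, 0.042, 0.402]
ft_force: [-0.6, -0.3, -2.1]
width: 0.0142
grip_force: 44.8
```

Call:
move_arm(steps=[{"dx": 0.07,"dy": 0,"dz": 0.07,"spin": 0},{"dx": 0.07,"dy": 0,"dz": 0.07,"spin": 0},{"dx": 0,"dy": 0,"dz": 0,"spin": 0}])

```text
time: 40.3
ee_pos: [0.4822, 0.1774, 0.2147]
eef_rot: [-0.108, 0.908, 0.042, 0.403]
ft_force: [1.2, -0.1, 1.5]
width: 0.0138
grip_force: 44.8
```

Call:
move_arm(steps=[{"dx": 0,"dy": 0,"dz": 0,"spin": 0},{"dx": 0,"dy": 0,"dz": 0,"spin": 0},{"dx": 0,"dy": 0,"dz": 0,"spin": 0},{"dx": 0,"dy": 0,"dz": 0,"spin": 0},{"dx": 0,"dy": 0,"dz": 0,"spin": 0}], claw=6)

```text
time: 40.8
ee_pos: [0.4816, 0.1773, 0.2139]
eef_rot: [-0.108, 0.908, 0.042, 0.402]
ft_force: [0.4, -0.3, -0.2]
width: 0.0458
grip_force: 0.0
```

Call:
move_arm(steps=[{"dx": 0,"dy": 0,"dz": -0.8,"spin": 0},{"dx": 0,"dy": 0,"dz": -1.2,"spin": 0},{"dx": 0,"dy": 0,"dz": -1.2,"spin": 0},{"dx": 0,"dy": 0,"dz": -1.2,"spin": 0},{"dx": 0,"dy": 0,"dz": -1.2,"spin": 0},{"dx": 0,"dy": 0,"dz": -1.2,"spin": 0},{"dx": -1.2,"dy": 0,"dz": -1.1,"spin": 0},{"dx": -1.2,"dy": 0,"dz": -1.1,"spin": 0},{"dx": -1.2,"dy": 0,"dz": -1.1,"spin": 0},{"dx": -1.2,"dy": 0,"dz": -1.1,"spin": 0},{"dx": -1.2,"dy": 0,"dz": -1.1,"spin": 0},{"dx": 0,"dy": 0,"dz": 0,"spin": 0}])

```text
time: 42.0
ee_pos: [0.4325, 0.1672, 0.3431]
eef_rot: [-0.107, 0.908, 0.043, 0.403]
ft_force: [0.5, 0.2, -0.6]
width: 0.06
grip_force: 0.0
```

```bash
python3 - <<'E'
from h import *
from bench import imaging
import cv2
s,M=show(); print(s["ft_force"],s["width"])
t=imaging.camera("top"); w=imaging.camera("scene"); T=t["img"]
def rng(n,I,lo,hi,roi):
    h=cv2.cvtColor(I,cv2.COLOR_RGB2HSV); k=cv2.inRange(h,lo,hi); m=np.zeros_like(k); u0,v0,u1,v1=roi; m[v0:v1,u0:u1]=k[v0:v1,u0:u1]
    n_,l,st,ce=cv2.connectedComponentsWithStats(m); print(n,[(int(st[i,4]),ce[i].round(1).tolist(),st[i,:4].tolist()) for i in range(1,n_) if st[i,4]>20])
rng("dark on board",T,(0,0,0),(180,255,60),(325,150,400,245))
for z,n in((.110,"griptop expected"),): print(n,proj(t,[.535,-.285,z]))
rng("white/all top",T,(0,0,190),(180,45,255),(100,60,420,260))
I=w["img"]; rng("wood in scene near tray",I,(8,70,70),(25,255,255),(240,180,340,300))
X=[.6,.205,0]; print("tray base px",proj(w,[.6,.205,.0]),proj(w,[.6,.205,.112]))
a=np.radians(103.5);ax=np.array([np.cos(a),np.sin(a),0]);ay=np.array([-np.sin(a),np.cos(a),0])
print("predicted tray box",[proj(w,np.array([.6,.205,0])+x*ax+y*ay).round() .tolist() for x,y in[(-.077,-.044),(-.077,.044),(.053,.044),(.053,-.044)]])
for z in(.02,.03,.04,.05): p=proj(w,[.6025,-.022,z]).round().astype(int); print(z,C["scene"]["img"][p[1],p[0]-8:p[0]+9:2].mean(1).round(),I[p[1],p[0]-8:p[0]+9:2].mean(1).round())
E
```

```text
t 42.0 p [0.4325 0.1672 0.3431] r 0.464 az 21.1 lean 47.86 at 12.8 ytool [-0.23   0.973 -0.009] q [-1.09 -0.27  0.48  2.31  1.02  0.45  0.43]
[ 0.46045989  0.22469799 -0.55010896] 0.060032070614518096
dark on board [(195, [365.9, 195.8], [358, 189, 17, 14])]
griptop expected [370.76225661 195.06509055]
white/all top [(250, [244.3, 113.7], [237, 103, 17, 22]), (73, [307.2, 163.6], [302, 152, 9, 25]), (62, [271.9, 163.2], [268, 156, 11, 15]), (100, [262.8, 178.0], [258, 164, 12, 27])]
wood in scene near tray [(1508, [277.8, 254.1], [249, 224, 54, 56]), (65, [265.0, 282.3], [257, 270, 16, 23])]
tray base px [279.60318661 264.46392978] [280.42995535 231.81198997]
predicted tray box [[247.0, 264.0], [263.0, 247.0], [304.0, 262.0], [290.0, 281.0]]
0.02 [115. 150. 162. 163. 161. 160. 160. 159. 144.] [116. 129. 137. 135. 134. 139. 133. 137. 145.]
0.03 [110. 140. 153. 159. 158. 156. 152. 133. 114.] [115. 130. 134. 133. 133. 138. 132. 126. 118.]
0.04 [111. 119. 127. 131. 134. 130. 122. 120. 110.] [114. 127. 137. 133. 137. 134. 128. 125. 111.]
0.05 [114. 122. 125. 127. 127. 127. 125. 121. 114.] [112. 127. 133. 134. 135. 132. 128. 125. 118.]
```

```bash
python3 - <<'E'
from h import *
from bench import imaging
t=imaging.camera("top"); p=proj(t,[.6025,-.022,.15]); q=proj(t,[.6025,-.022,.03]); print(p,q)
u,v=p.round().astype(int); 
for r in range(v-24,v+24,2): print(r,*["%3d"%x for x in t["img"][r,u-26:u+28:2].mean(1)])
print(t["img"][162:166,270:276].tolist()[0], "first-picture pebble", C["top"]["img"][194,178])
E
```

```text
[283.63782711 170.20386406] [281.3222223  174.62273916]
146 101 133 141 139 140 142 142 141 141 143 143 143 142 139 139 141 141 138 136 136 133 132 133 134 135 134 132
148 102 131 139 138 139 142 142 143 144 145 142 138 136 140 140 144 142 141 140 139 138 144 140 135 133 132 134
150 103 129 136 138 137 140 142 142 146 145 141 139 141 140 141 142 142 141 141 142 152 170 166 141 133 133 136
152  95 107 119 132 137 138 141 142 145 145 146 153 163 166 160 154 149 145 141 144 167 179 182 173 143 134 138
154  92  92  93 112 130 138 142 144 149 163 172 169 170 169 160 150 148 148 146 135 153 175 181 188 174 140 138
156  92  89  90  95 101 117 140 157 172 181 184 179 173 167 161 154 143 129 136 141 132 153 180 187 188 157 140
158  91  92  93  94  95 105 148 179 186 187 184 178 170 162 157 145 137 124 109 131 136 131 159 179 189 178 144
160  97  99  94  95  99 133 176 188 189 187 178 174 165 161 153 127 110 105 103 105 119 126 135 170 182 182 157
162 130 150 138 119 112 163 187 191 189 173 158 159 156 151 143 130 114 104 102 102 104 117 123 156 186 189 172
164 153 183 176 149 140 182 191 192 
[... 1081 characters left out ...]
36
184 139 142 181 191 190 181 165 156 142 114 100 101 106 102 104 100 102 105 123 139 135 135 134 136 136 135 135
186 139 138 154 186 190 184 181 165 146 135 119 108 105 103 104 110 124 140 141 123 130 135 134 133 133 134 131
188 135 136 140 161 189 189 174 143 122 116 130 132 138 140 140 139 139 124 111 123 135 138 134 132 134 132 136
190 132 135 134 134 159 181 148 104  95  92  97 101 112 115 110 103  99 107 125 134 137 138 136 136 135 134 137
192 133 132 131 127 130 142 132 113  97  93  92  90  91  92  95 100 114 130 135 136 136 135 137 137 137 135 132
[[183, 187, 192], [185, 190, 195], [187, 191, 196], [187, 192, 196], [185, 189, 194], [180, 184, 189]] first-picture pebble [216 212 213]
```

The funnel wall shows only a smooth lit crescent, and the bumps are down in the throat, so the pebbles are in the jar. The tray stands on the table where expected, the lid is on the board, and the arm is clear.

```bash
python3 -c "
from bench import job
print(job.close_job())"
```

```text
the job is handed in; nothing more can be done
None
```

I handed the job in at about 42 s of 72: the lid is off and on the board, the tray emptied into the jar and standing level about 12 cm from its old spot (turned about 76°); that all five pebbles are inside I judged from the tray's weight and the camera, not by a count.

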